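Spread a snap ring and hold it at the spindle groove

TASK

Pull the spreading pliers up out of their wooden stand, put their two tips into the mouth of the snap ring lying on the aluminium block, and squeeze the handles so that the tips push the ring's horns apart and carry the ring. Slide the spread ring down over the upright spindle until it is level with the groove, and finish there holding it: keep the pliers squeezed and the ring spread around the groove, not forced against the spindle. Touch the ring only with the pliers, and leave the other things on the bench where they are.

Things in the scene. Friction and masses are not known exactly. Their poses are not given: they have to be found in the camera images.
- pliers: Spreading pliers with parallel action, 165 mm long, 0.18 to 0.28 kg, standing tips down in the wooden stand. Origin midway between the tips at rest, at their lower ends; z runs up to the handles, y is the line along which handles and tips move. A half turn about z makes no difference to their use. When squeezed by s this frame (of the +y handle) lies s/2 towards -y from the tips' middle.
- pliers_grip (a point): Midway between the two handles at rest, 140 mm above the tip ends: grip here, closing along the pliers' y. Handles: upright black flat bars 80 to 165 mm above the tip ends, 16 mm wide (x), 8 mm thick, outer faces 62 mm apart at rest. Spring: 7 N at first, 9 N at the stop, a ring in the tips adds 2 to 4 N. A 6 N grip carries the pliers unspread; 25 N or more holds them at the stop.
- pliers_half (a joint): How far the handles are squeezed together, s: 0 at rest to 0.030 m at a hard stop (handles then 32 mm over their outer faces). Squeezing by s moves the tips APART by s, each tip s/2 about the middle of the handles.
- pliers_tips (a point): Midway between the tips at rest, at their lower ends (the pliers' origin). Each tip: a toe disc 8 mm across and 2 mm thick at the end, above it a pin 5 mm across with 9 mm free height, then the jaw, 8 x 6 mm. Pin centres 4.2 mm either side at rest (16.4 mm over the toes).
- pliers_guide (a point): Underside of the steel guide box (20 x 48 mm, 23 mm high), 55 mm above the tip ends; it sits on the stand's rim.
- stand: Fixed wooden stand. Origin at the centre of its underside; base 100 x 100 x 8 mm, a tube 42 x 58 mm rising to 75 mm with an 18 x 30 mm slot (x, y). The pliers hang 55 mm deep in it, their y along its y, tips 20 mm above the bench.
- block: Fixed aluminium block on which the ring lies, top 40 mm above the bench, 60 x 52 mm, reaching from -52 to +8 mm along its x (origin at bench level), so that the ring's horns stand out over free air to +x; a base plate 10 mm thick reaches to +25 mm.
- ring: Dark steel C-shaped snap ring lying flat, 32 g: inner diameter 34 mm, 5 mm wide and thick, two straight horns running forward (+x) to 31 mm from the centre. Origin at the relaxed ring's centre, at its underside, z up, x towards the mouth between the horns. The frame belongs to the left (+y) half, so it turns left by half of the spread.
- ring_mouth (a point): Point between the two lugs at the horns' ends (lugs 13 mm long in x, 7 mm high), 24 mm ahead of the ring's origin, at its underside. Gap between the lugs 24 mm here, 22 mm at the front. Pliers' tips lowered here, in line with the ring's y, ends 3 mm below the underside (toes below the lugs), then spread, catch both lugs and carry the ring. It turns with the left half.
- ring_half (a joint): Spread of the ring, the angle between its halves about its back: 0 relaxed, about 0.43 rad with the pliers at their stop; it passes over the spindle from about 0.3 rad. Springy: it closes when let go.
- ring_back (a point): Middle of the ring's closed back, opposite the mouth, at half thickness, 19.5 mm behind the ring's origin. With the pliers at their stop the ring has most room (about 3 mm all round) when this point is 24 mm from the spindle's axis and the mouth points from it straight across the axis; the tips are then about 39 mm ahead of this point.
- ring_side_l (a point): Point in the left (+y) arc, at half thickness and half width, 120 degrees from the mouth.
- ring_side_r (a point): The same point in the right (-y) arc.
- spindle: Fixed upright steel spindle on a grey base plate 110 x 110 mm. Origin on its axis at bench level. A pulley 88 mm across up to 40 mm high, a sleeve 46 mm across up to 54 mm, then the shaft, 35 mm across, with the groove, ending at 87 mm; its last 5 mm taper to 27 mm across.
- groove (a point): Centre of the groove, on the spindle's axis, 64.5 mm above the bench. The groove is 9 mm high (60 to 69 mm) and 32 mm across; the ring's half thickness should be level with this point.
- tape: Roll of brown tape, 104 mm across, 48 mm high; bystander, leave it alone.
- bearing: Spare bearing lying flat, 42 mm across, 14 mm high; bystander, leave it alone.
- weight: Steel knobbed weight, 38 mm across, 52 mm high; bystander, leave it alone.
- screwdriver: Screwdriver with a black handle, 200 mm, lying; bystander, leave it alone.
- rule: Steel rule 200 x 28 x 4 mm, lying; bystander, leave it alone.
- tray: Grey open tray 110 x 80 x 30 mm; bystander, leave it alone.
- spanner: Small steel spanner, about 140 mm, lying; bystander, leave it alone.
Mind the look-alikes: they are no part of the job. What is shaped like the pliers but red is not meant.

How it is judged:
On the way, in this order (a step that is already met when the one before it is completed fails the run):
1. the pliers are drawn up out of the stand (z of pliers in the frame of stand above 0.08 m), for 0.1 s.
2. the pliers hold the ring spread, lifted off the block (z of ring_back in the frame of block above 0.055 m and value of joint ring_half above 0.28 rad and contact force between pliers and ring above 0.5 N and contact force between ring and block below 0.05 N and horizontal distance between ring_back and groove above 0.05 m), for 0.2 s.
3. the spread ring, held by the pliers, stands round the spindle's end above the groove (horizontal distance between ring_back and groove below 0.031 m and horizontal distance between ring_mouth and groove below 0.032 m and horizontal distance between each of ring_side_l, ring_side_r and groove below 0.033 m and value of joint ring_half above 0.28 rad and z of ring_back in the frame of groove between 0.006 and 0.021 m and contact force between pliers and ring above 0.5 N), for 0.05 s.
At the end, for the whole second after the job is handed in: Ring round the spindle (back 31, mouth 32, sides 33 mm at most from the axis), level with the groove's middle to 5 mm, spread over 0.28 rad, at rest; pliers press on it (over 0.5 N), fingers grip the pliers (over 3 N), ring presses on the spindle with under 6 N (horizontal distance between ring_back and groove below 0.031 m and horizontal distance between ring_mouth and groove below 0.032 m and horizontal distance between each of ring_side_l, ring_side_r and groove below 0.033 m and value of joint ring_half above 0.28 rad and z of ring_side_l in the frame of groove between -0.005 and 0.005 m and z of ring_side_r in the frame of groove between -0.005 and 0.005 m and z of ring_back in the frame of groove between -0.005 and 0.005 m and contact force between pliers and ring above 0.5 N and contact force between the fingers and pliers above 3 N and contact force between ring and spindle below 6 N and linear speed of ring below 0.03 m/s); the arm keeps its last pose, push and grip.
It fails at once if the fingers touch the ring (contact force between the fingers and ring above 0.5 N).
It fails at once if a bystander is moved by more than 30 mm (distance of any of tape, bearing, weight, screwdriver, rule, tray, spanner from where it was at the start of the episode above 0.03 m).
It also fails if it takes over 48 s, if anything falls off the work surface, if the arm or the gripper's body presses on something with over 40 N, if the wrist force passes 120 N, or if a joint passes its speed limit or range.

ROBOT

A 6-joint arm with a two-finger parallel gripper is mounted at the origin on the work surface. World frame = base frame: x ahead of the robot, y to its left, z up, the work surface at z = 0. Lengths are in m, angles in rad, forces in N, time in s.
With the tool pointing down it reaches from about 0.35 to 0.975 m from the base axis. Payload 4.9 kg.
Tool frame: the origin (TCP) lies midway between the tips of the shut fingers; the grasp point (between the pads) lies 19 mm behind it; z points along the fingers, y is the direction in which the jaws open and shut (so a half turn about z gives the same grasp; the last joint's range is limited). The gripper opens to 85 mm and grips with 20 to 120 N. Pads are 22 mm wide; open, the fingers measure 114 mm over their backs; the gripper's body (76 mm by 85 mm) begins 54 mm behind the grasp point. The pads swing forward as they close: fully open they stand 13 mm farther back than shut.
Start: joints at [-1.28, 0.053, 1.613, -0, 1.476, -0.119], TCP at [0.249, -0.573, 0.195] pointing down, gripper open.
Joint ranges: [-3.01, 3.01], [-1.01, 2.22], [0.06, 2.58], [-1.02, 4.17], [0.09, 2.62], [-3.14, 3.14]. Speed limits (rad/s): [2.57, 2.57, 3.14, 3.14, 3.14, 3.14].

INTERFACE

Orientations are given as a unit quaternion [w, x, y, z].
In Python, from plant import * gives the robot as it stands.
- The arm moves only by the tool step_arm, never from a script. Its argument "rows" is a list of rows, each an object of numbers: "claw": the closure, from -1 (fully open) to 1 (shut), so that 0 is half open; "x", "y", "z": the shift along the tool's x, y, z scaled (see below); "wx", "wy", "wz": the turn, a rotation vector about the tool's x, y, z scaled (see below). A call has exactly 8 rows; each row is the pose to reach, as a shift and turn from the pose commanded when the call began, along the tool's axes at that moment; what a row does not reach only later rows make up. The controller multiplies each number of a shift by 0.1 m and each number of a turn by 2 rad. A row lasts 1/8 s, in which the tool goes at most 62.5 mm and 10.7 degrees, less where a joint would pass 70% of its speed; a pose out of reach is approached as far as the arm can. A call with a number of a shift or a turn outside -1 to 1 is refused whole. A call with a gripper value outside its range is refused whole. The fingers move at their own pace and stop on an object; the grip force is fixed at half the most. Time passes only in rows, so rows that repeat a pose let the fingers close, or fill a call up. It gives the time, the measured TCP pose, the force and the opening at its end, in the units of the state.
- state(): the state, without advancing time (a new reading comes with each control period).
- grab_frame(name): name is "side" or "top"; returns the picture (400x640x3 uint8, red, green, blue); there is no depth.
- get_calibration(name): a dict with "fov_y" (degrees; the focal length in pixels is half the picture's height over the tangent of half this angle, whatever the lens; pixels are square), "cx", "cy" (the principal point, pixels), "k1" (the pictures are not rectified: a ray, as slopes to the right and down, at radius r is drawn at 1 + k1 r^2 times it, then the intrinsics apply), "T" (4x4, takes a point from camera to world coordinates). Camera axes: x right, y down, z forward; pixel columns grow to the right and rows downward; lengths in m; the calibration is good to about 2 mm. A picture is of the moment at which its call begins. get_calibration takes no time and is no camera call.
- job_done(): hands the job in, once; it reports no verdict.
The state is a dict: "time": time; "joint_pos": joint angles; "joint_vel": joint speeds; "joint_efforts": joint torques, N m; "tool_pos": TCP position; "tool_rot": TCP orientation; "contact_force": force on the tool from outside, world axes, zero at the start; "ft_torque": the same for the moment, N m; "gripper_width": opening from 0.0 (shut) to 1.0 (fully open).
Only numpy, scipy, OpenCV 4.12 (cv2) and the standard library are available. Lean on these libraries where they do the work, as an engineer would, in place of code of your own. Each camera call takes 0.05 s, during which the arm holds its last target.

## Working session

There is one attempt and no reset: what is moved stays moved. The work goes in short steps, Python scripts to look and compute and a tool call to move; the robot and the scene stay as the last step left them, time stands still between calls to the robot, and variables do not carry over. Pictures are saved under pics/ and viewed, and the job is handed in when it is done.

Besides the shell and the picture viewer there is one more tool, called after "Call:" as name(argument=value, ...) on one line, values as JSON. step_arm: Moves the arm, as the interface text tells. Shifts and turns lie within -1 to 1; 1 stands for 0.1 m of shift or 2 rad of turn. Its arguments: {"type":"object","properties":{"rows":{"type":"array"}},"required":["rows"]}

```bash
ls; mkdir -p pics
python3 - <<'E'
from plant import *
import cv2,numpy as np
s=state();print(s)
for n in("side","top"):
    c=get_calibration(n);print(n,c)
    cv2.imwrite(f"pics/{n}0.png",grab_frame(n)[:,:,::-1])
E
```

```text
pics
{'time': 0.0, 'joint_pos': array([-1.27997329e+00,  5.33515334e-02,  1.61430803e+00, -1.23662498e-07,
        1.47599678e+00, -1.19012282e-01]), 'joint_vel': array([ 9.42183397e-06, -9.71922282e-04,  2.72411480e-03,  6.55182801e-04,
       -1.97606606e-03,  3.53617534e-04]), 'joint_efforts': array([ 1.63628611e-03, -3.93694961e+01, -3.70170772e+01, -2.06669046e-05,
        7.14053720e-03,  4.83398452e-06]), 'tool_pos': array([ 0.24882691, -0.5725668 ,  0.19385802]), 'tool_rot': array([-1.02803673e-03,  9.79077221e-01,  2.03486439e-01, -8.85935446e-05]), 'contact_force': array([-0.43549681,  0.27744513, -1.26483834]), 'ft_torque': array([0.02567743, 0.01454469, 0.00752785]), 'gripper_width': 1.0014154855981081}
side {'fov_y': 48.24317602312913, 'cx': 321.338932126054, 'cy': 193.12823398111158, 'k1': -0.025830463599211515, 'T': array([[-0.88864227, -0.26726271,  0.37267354,  0.11625024],
       [-0.4585955 ,  0.5218708 , -0.71926423,  0.87858892],
       [-0.00225494, -0.810075  , -0.58632193,  0.844435  ],
       [ 0.        ,  0.        ,  0.        ,  1.        ]])}
top {'fov_y': 53.76119750752062, 'cx': 322.8575434409295, 'cy': 194.16893713725926, 'k1': -0.07238734045285916, 'T': array([[ 0.05054247, -0.97854718,  0.199727  ,  0.33668613],
       [-0.9987205 , -0.0491851 ,  0.01175532, -0.02497645],
       [-0.00167954, -0.2000656 , -0.97978107,  1.15903963],
       [ 0.        ,  0.        ,  0.        ,  1.        ]])}
```

View pics/side0.png

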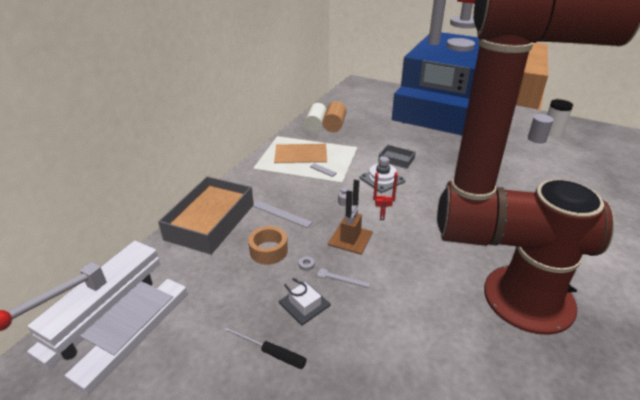

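View pics/top0.png

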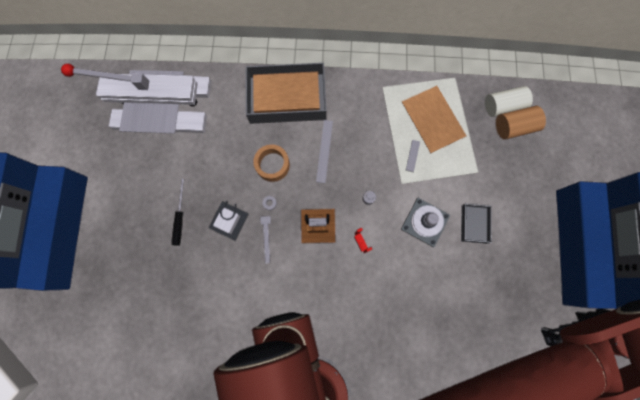

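The side and top views show these things:

| Thing | Top pixel | Side pixel |
|---|---|---|
| Black pliers in stand | (317,225) | (350,220) |
| Red look-alike, not in a wooden stand | (362,240) | (383,200) |
| Block with ring | (229,219) | (303,297) |
| Spindle | (427,221) | (382,172) |

The black-handled pair in the wooden stand fits the description. I'll enlarge to confirm.

```bash
cat > h.py <<'E'
import numpy as np,cv2
from plant import *
def K(c):
    f=200/np.tan(np.radians(c['fov_y'])/2); return f
def ray(n,u,v):
    c=get_calibration(n);f=K(c)
    d=np.array([(u-c['cx'])/f,(v-c['cy'])/f]);p=d.copy()
    for _ in range(20): p=d/(1+c['k1']*(p@p))
    T=np.array(c['T']);return T[:3,3],T[:3,:3]@np.r_[p,1]
def atz(n,u,v,z):
    o,d=ray(n,u,v);return o+d*(z-o[2])/d[2]
def tri(ut,us):
    A=[];b=[]
    for n,(u,v) in(("top",ut),("side",us)):
        o,d=ray(n,u,v);d=d/np.linalg.norm(d);P=np.eye(3)-np.outer(d,d);A.append(P);b.append(P@o)
    x=np.linalg.lstsq(np.vstack(A),np.hstack(b),rcond=None)[0]
    return x
def proj(n,P):
    c=get_calibration(n);T=np.array(c['T']);q=(np.atleast_2d(P)-T[:3,3])@T[:3,:3]
    p=q[:,:2]/q[:,2:];r2=(p**2).sum(1,keepdims=True);p=p*(1+c['k1']*r2)
    return p*K(c)+[c['cx'],c['cy']]
def crop(img,u,v,w,h,s,fn):
    # bgr png; grid ticks
    x0,y0=int(u-w/2),int(v-h/2);c=img[y0:y0+h,x0:x0+w]
    c=cv2.resize(c,None,fx=s,fy=s,interpolation=cv2.INTER_CUBIC)[:,:,::-1].copy()
    for i in range(0,w,10):
        cv2.line(c,(i*s,0),(i*s,6),(0,255,255),1);cv2.putText(c,str(x0+i),(i*s,18),0,.35,(0,255,255),1)
    for i in range(0,h,10):
        cv2.line(c,(0,i*s),(6,i*s),(0,255,255),1);cv2.putText(c,str(y0+i),(8,i*s+4),0,.35,(0,255,255),1)
    cv2.imwrite(fn,c)
E
python3 - <<'E'
from h import *
t=cv2.imread('pics/top0.png')[:,:,::-1];s=cv2.imread('pics/side0.png')[:,:,::-1]
crop(t,340,225,80,60,10,'pics/t_pl.png')
crop(s,360,205,80,60,10,'pics/s_pl.png')
crop(t,228,220,50,50,12,'pics/t_bl.png')
crop(s,305,298,60,50,12,'pics/s_bl.png')
crop(t,427,222,60,50,12,'pics/t_sp.png')
crop(s,383,175,60,50,12,'pics/s_sp.png')
E
```

```text
(no output)
```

View pics/t_pl.png

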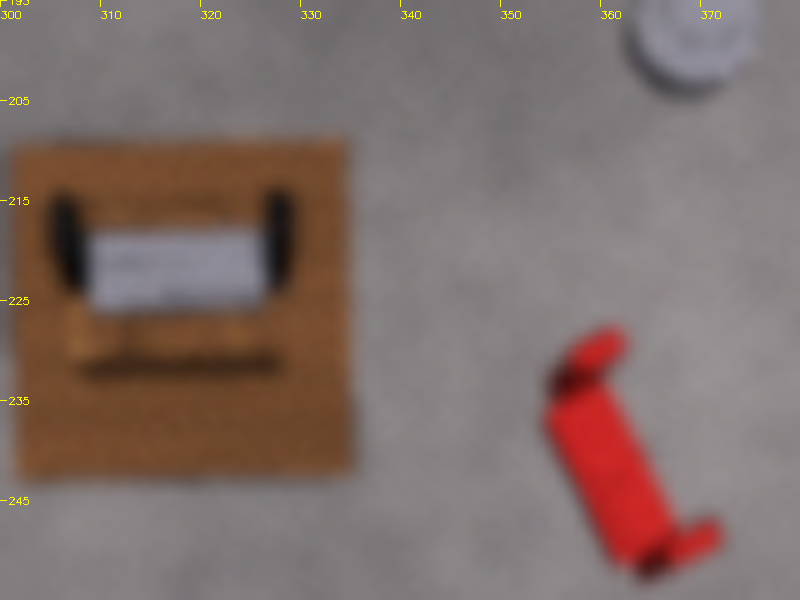

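View pics/s_pl.png

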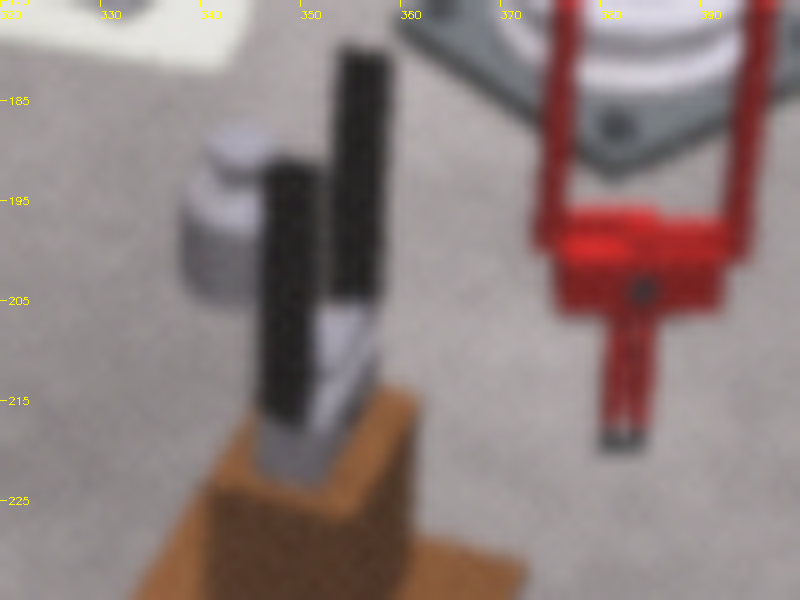

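View pics/t_bl.png

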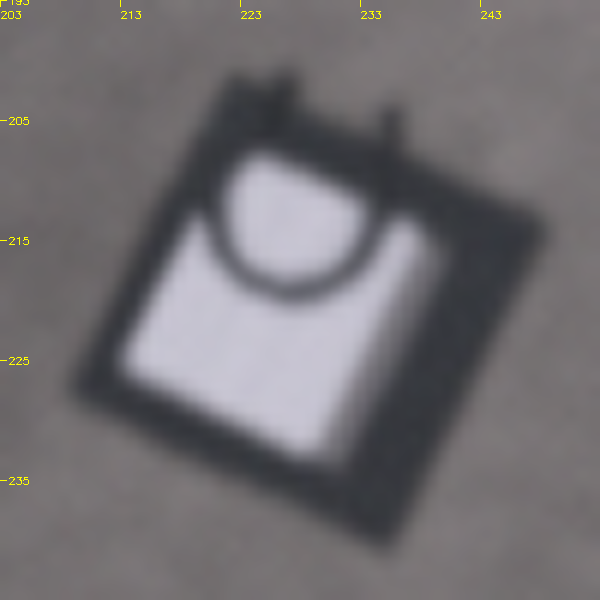

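View pics/s_bl.png

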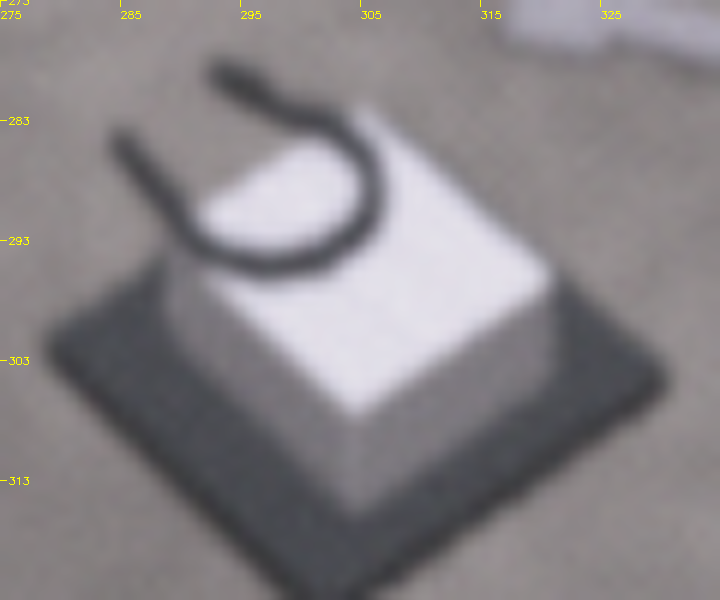

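View pics/t_sp.png

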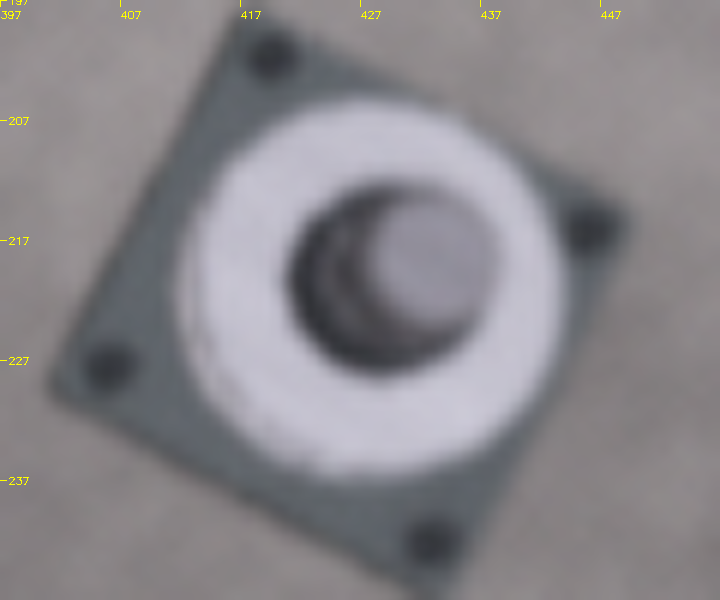

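View pics/s_sp.png

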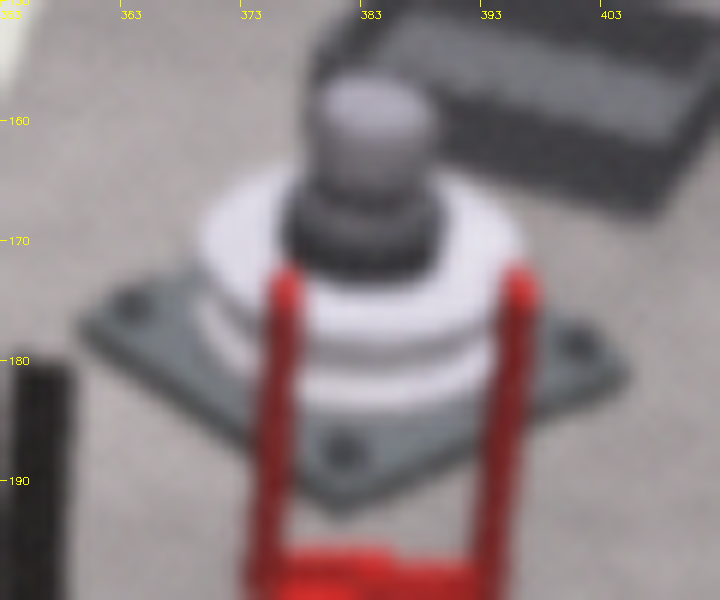

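The crop confirms it. The pair with black handles and a steel guide box in the wooden stand is the one meant. The red one at top (362,240) is the look-alike. Next I measure the poses.

```bash
cat > m.py <<'E'
from h import *
from scipy.optimize import least_squares
def C(x0,y0,s,pts): return np.array([[x0+X/s-.5,y0+Y/s-.5] for X,Y in pts])
def fit(obs,p0):
    # obs: list (view, model Nx3, pix Nx2)
    def r(p):
        c,s=np.cos(p[2]),np.sin(p[2]);R=np.array([[c,-s,0],[s,c,0],[0,0,1]])
        return np.hstack([(proj(v,m@R.T+[p[0],p[1],0])-q).ravel() for v,m,q in obs])
    s=least_squares(r,p0);return s.x,s.fun.reshape(-1,2)
tp=lambda p:C(300,195,10,p)
sp=lambda p:C(320,175,10,p)
tb=lambda p:C(203,195,12,p); sb=lambda p:C(275,273,12,p)
ts=lambda p:C(397,197,12,p); ss=lambda p:C(353,150,12,p)
np.set_printoptions(precision=4,suppress=True)
if __name__=="__main__":
    base=tp([(15,145),(348,140),(355,470),(20,478)])
    m=np.array([[.05,.05,.008],[.05,-.05,.008],[-.05,-.05,.008],[-.05,.05,.008]])
    x,f=fit([("top",m,base)],[.4,0,0]);print("stand top",x,f.ravel())
    h=np.array([[0,.027,.185],[0,-.027,.185]])
    x2,f=fit([("top",h,tp([(62,198),(281,196)]))],[.4,0,0]);print("pl top",x2,f.ravel())
    x2,f=fit([("side",h,sp([(292,163),(364,50)]))],[.4,0,0]);print("pl side",x2,f.ravel())
    for a,b in(((62,198),(292,163)),((281,196),(364,50))): print(tri(tp([a])[0],sp([b])[0]))
    # spindle
    for n,g,e in(("top",ts,[(435,258)]),("side",ss,[(372,102)])):
        print(n,"end",atz(n,*g(e)[0],.087))
    print("bolts/base top", [atz("top",*q,.01) for q in ts([(235,12),(630,215),(450,598),(48,390)])])
    print("bolts mean top", np.mean([atz("top",*q,.012) for q in ts([(272,57),(590,230),(432,541),(108,367)])],0))
    print("red",tri((359.5,230),(376,173)),tri((371,248.5),(396,173)))
    mb=np.array([[-.052,.026,.04],[-.052,-.026,.04]])
    x,f=fit([("top",mb,tb([(122,365),(318,460)]))],[.4,.2,0]);print("block top",x,f.ravel())
    mb=np.array([[-.052,.026,.04],[-.052,-.026,.04],[.008,-.026,.04],[.008,.026,.04]])
    x,f=fit([("side",mb,sb([(360,412),(555,272),(360,98),(185,215)]))],[.4,.2,-.4]);print("block side",x,f.ravel())
E
python3 m.py
```

```text
stand top [ 0.4779 -0.0015  0.0705] [-0.2585 -0.3025  0.2576 -0.4758  0.4364  0.4288 -0.4359  0.314 ]
pl top [ 0.4835 -0.0004  0.0597] [ 0.1271 -0.0001 -0.1271  0.0015]
pl side [0.4804 0.0015 0.0728] [ 0.0334 -0.1383 -0.0346  0.1491]
[0.4808 0.0266 0.183 ]
[ 0.4844 -0.028   0.1836]
top end [ 0.5035 -0.3178  0.087 ]
side end [ 0.5073 -0.3153  0.087 ]
bolts/base top [array([ 0.5747, -0.289 ,  0.01  ]), array([ 0.5285, -0.3875,  0.01  ]), array([ 0.4323, -0.3424,  0.01  ]), array([ 0.4784, -0.2435,  0.01  ])]
bolts mean top [ 0.5044 -0.3175  0.012 ]
red [ 0.4545 -0.1095  0.1644] [ 0.4083 -0.1408  0.1603]
block top [ 0.4972  0.2553 -0.3861] [ 0.2007  0.1038 -0.199  -0.1012]
block side [ 0.4987  0.2569 -0.3861] [-0.2231 -0.4342  0.8578 -0.2108  0.9731 -0.1736 -1.5843  0.748 ]
```

```bash
cat > ring.py <<'E'
from m import *
from scipy.spatial import cKDTree
a=np.linspace(np.radians(48),np.radians(312),200)
arc=np.c_[.0195*np.cos(a),.0195*np.sin(a)]
xs=np.linspace(.013,.031,30)
M=np.vstack([arc,np.c_[xs,0*xs+.0145],np.c_[xs,0*xs-.0145]]);M=np.c_[M,0*M[:,0]+.0435]
T=tb([(207,212),(217,240),(236,268),(262,288),(293,294),(330,284),(360,258),(380,218),(391,160),(393,110),(285,75)])
S=sb([(215,72),(245,92),(275,112),(345,135),(370,170),(376,200),(360,237),(325,260),(270,267),(225,257),(195,235),(165,195),(145,170),(122,138)])
def tr(p):
    c,s=np.cos(p[2]),np.sin(p[2]);R=np.array([[c,-s,0],[s,c,0],[0,0,1]]);return M@R.T+[p[0],p[1],0]
def res(p,vs):
    out=[]
    for v,q in vs:
        m=proj(v,tr(p));i=cKDTree(m).query(q)[1];out.append((m[i]-q).ravel())
    return np.hstack(out)
sols={}
for nm,vs in(("top",[("top",T)]),("side",[("side",S)]),("both",[("top",T),("side",S)])):
    p=[.5,.256,-.386]
    r=least_squares(res,p,args=(vs,),diff_step=1e-4);print(nm,r.x,np.sqrt(np.mean(r.fun**2)));sols[nm]=r.x
p=sols["both"];c,s=np.cos(p[2]),np.sin(p[2]);print("mouth",p[0]+.024*c,p[1]+.024*s)
for v,(u,w) in(("top",(228,220)),("side",(305,298))):
    im=cv2.imread(f"pics/{v}0.png");x0,y0=int(u-25),int(w-25);k=12
    cc=cv2.resize(im[y0:y0+50,x0:x0+50],None,fx=k,fy=k,interpolation=cv2.INTER_CUBIC)
    for q in proj(v,tr(p)): cv2.circle(cc,(int((q[0]+.5-x0)*k),int((q[1]+.5-y0)*k)),1,(0,0,255),-1)
    cv2.imwrite(f"pics/fit_{v}.png",cc)
a=cv2.imread("pics/fit_top.png");b=cv2.imread("pics/fit_side.png");cv2.imwrite("pics/fit.png",cv2.resize(np.hstack([a,b]),(800,400)))
E
python3 ring.py
```

```text
top [ 0.4977  0.2604 -0.2808] 0.27740848174874644
side [ 0.4993  0.2631 -0.2829] 0.28608904476620345
both [ 0.4993  0.2621 -0.283 ] 0.44387549746328586
mouth 0.5223095824126097 0.25536943547024454
```

View pics/fit.png

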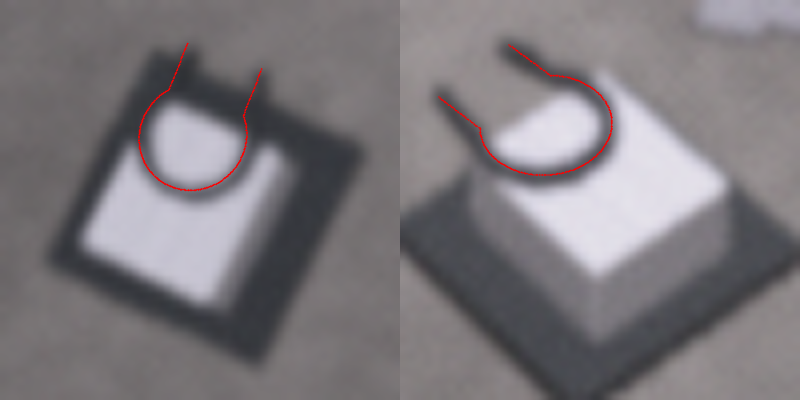

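```bash
cat > mv.py <<'E'
from h import *
import sys,json
from scipy.spatial.transform import Rotation as Ro
def rows(wps,n=8):
    """wps: list of (x,y,z,yaw) world targets w/ tilt->0; prints tool-frame numbers for each"""
    s=state();w,x,y,z=s['tool_rot'];R=Ro.from_quat([x,y,z,w]);p=s['tool_pos']
    print('t',round(s['time'],2),'pos',np.round(p,4),'yaw',round(np.arctan2(*R.as_matrix()[:2,0][::-1]),4),'tilt',np.round(R.as_matrix()[:2,2],4),'g',round(s['gripper_width'],3),'F',np.round(s['contact_force'],1))
    for W in wps:
        c,sn=np.cos(W[3]),np.sin(W[3]);T=np.array([[c,sn,0],[sn,-c,0],[0,0,-1]])
        d=R.as_matrix().T@(np.array(W[:3])-p)/.1
        r=(R.inv()*Ro.from_matrix(T)).as_rotvec()/2
        print(W,'-> xyz',np.round(d,3),'w',np.round(r,4))
E
python3 -c "
from mv import *
rows([(.30,-.45,.28,.35),(.40,-.2,.28,.2),(.482,0,.27,.066)])"
```

```text
t 0.1 pos [ 0.2488 -0.5726  0.194 ] yaw 0.4098 tilt [-0.0005  0.0018] g 1.001 F [ 0.2 -0.1 -0.2]
(0.3, -0.45, 0.28, 0.35) -> xyz [ 0.958 -0.923 -0.858] w [-0.0009 -0.0001  0.0299]
(0.4, -0.2, 0.28, 0.2) -> xyz [ 2.871 -2.817 -0.854] w [-0.001  -0.      0.1049]
(0.482, 0, 0.27, 0.066) -> xyz [ 4.42  -4.325 -0.751] w [-0.001   0.      0.1719]
```

Call:
step_arm(rows=[{"claw":-1,"x":0.15,"y":-0.15,"z":-0.4},{"claw":-1,"x":0.4,"y":-0.4,"z":-0.7,"wz":0.05},{"claw":-1,"x":0.7,"y":-0.7,"z":-0.8,"wz":0.1},{"claw":-1,"x":1,"y":-1,"z":-0.8,"wz":0.172},{"claw":-1,"x":1,"y":-1,"z":-0.8,"wz":0.172},{"claw":-1,"x":1,"y":-1,"z":-0.8,"wz":0.172},{"claw":-1,"x":1,"y":-1,"z":-0.8,"wz":0.172},{"claw":-1,"x":1,"y":-1,"z":-0.8,"wz":0.172}])

```text
schema error: expected keys claw, x, y, z, wx, wy, wz
```

```bash
python3 -c "
from mv import *
rows([(.482,0,.27,.066)])"
```

```text
t 0.1 pos [ 0.2488 -0.5726  0.194 ] yaw 0.4098 tilt [-0.0005  0.0018] g 1.001 F [ 0.2 -0.1 -0.2]
(0.482, 0, 0.27, 0.066) -> xyz [ 4.42  -4.325 -0.751] w [-0.001   0.      0.1719]
```

Call:
step_arm(rows=[{"claw":-1,"x":0.15,"y":-0.15,"z":-0.4,"wx":0,"wy":0,"wz":0},{"claw":-1,"x":0.4,"y":-0.4,"z":-0.7,"wx":0,"wy":0,"wz":0.05},{"claw":-1,"x":0.7,"y":-0.7,"z":-0.8,"wx":0,"wy":0,"wz":0.1},{"claw":-1,"x":1,"y":-1,"z":-0.8,"wx":0,"wy":0,"wz":0.172},{"claw":-1,"x":1,"y":-1,"z":-0.8,"wx":0,"wy":0,"wz":0.172},{"claw":-1,"x":1,"y":-1,"z":-0.8,"wx":0,"wy":0,"wz":0.172},{"claw":-1,"x":1,"y":-1,"z":-0.8,"wx":0,"wy":0,"wz":0.172},{"claw":-1,"x":1,"y":-1,"z":-0.8,"wx":0,"wy":0,"wz":0.172}])

```text
time: 1.1
tool_pos: [0.3004, -0.4423, 0.2747]
tool_rot: [-0.0, 0.999, 0.032, -0.0]
contact_force: [0.7, 0.3, -0.5]
gripper_width: 0.995
```

```bash
python3 -c "
from mv import *
rows([(.482,0,.27,.066)])"
```

```text
t 1.1 pos [ 0.3004 -0.4423  0.2747] yaw 0.065 tilt [-0.0004  0.0007] g 0.995 F [ 0.7  0.3 -0.5]
(0.482, 0, 0.27, 0.066) -> xyz [ 2.099 -4.296  0.049] w [-0.0003  0.0002 -0.0005]
```

Call:
step_arm(rows=[{"claw":-1,"x":0.17,"y":-0.35,"z":0,"wx":0,"wy":0,"wz":0},{"claw":-1,"x":0.5,"y":-1,"z":0,"wx":0,"wy":0,"wz":0},{"claw":-1,"x":0.5,"y":-1,"z":0,"wx":0,"wy":0,"wz":0},{"claw":-1,"x":0.5,"y":-1,"z":0,"wx":0,"wy":0,"wz":0},{"claw":-1,"x":0.5,"y":-1,"z":0,"wx":0,"wy":0,"wz":0},{"claw":-1,"x":0.5,"y":-1,"z":0,"wx":0,"wy":0,"wz":0},{"claw":-1,"x":0.5,"y":-1,"z":0,"wx":0,"wy":0,"wz":0},{"claw":-1,"x":0.5,"y":-1,"z":0,"wx":0,"wy":0,"wz":0}])

```text
time: 2.1
tool_pos: [0.3441, -0.3389, 0.275]
tool_rot: [-0.0, 0.999, 0.033, -0.0]
contact_force: [-0.0, -0.0, 0.3]
gripper_width: 1.002
```

Call:
step_arm(rows=[{"claw":-1,"x":0.17,"y":-0.35,"z":0,"wx":0,"wy":0,"wz":0},{"claw":-1,"x":0.5,"y":-1,"z":0,"wx":0,"wy":0,"wz":0},{"claw":-1,"x":0.5,"y":-1,"z":0,"wx":0,"wy":0,"wz":0},{"claw":-1,"x":0.5,"y":-1,"z":0,"wx":0,"wy":0,"wz":0},{"claw":-1,"x":0.5,"y":-1,"z":0,"wx":0,"wy":0,"wz":0},{"claw":-1,"x":0.5,"y":-1,"z":0,"wx":0,"wy":0,"wz":0},{"claw":-1,"x":0.5,"y":-1,"z":0,"wx":0,"wy":0,"wz":0},{"claw":-1,"x":0.5,"y":-1,"z":0,"wx":0,"wy":0,"wz":0}])

```text
time: 3.1
tool_pos: [0.3874, -0.2359, 0.275]
tool_rot: [-0.0, 0.999, 0.033, -0.0]
contact_force: [0.1, 0.7, -0.6]
gripper_width: 1.004
```

Call:
step_arm(rows=[{"claw":-1,"x":0.17,"y":-0.35,"z":0,"wx":0,"wy":0,"wz":0},{"claw":-1,"x":0.5,"y":-1,"z":0,"wx":0,"wy":0,"wz":0},{"claw":-1,"x":0.5,"y":-1,"z":0,"wx":0,"wy":0,"wz":0},{"claw":-1,"x":0.5,"y":-1,"z":0,"wx":0,"wy":0,"wz":0},{"claw":-1,"x":0.5,"y":-1,"z":0,"wx":0,"wy":0,"wz":0},{"claw":-1,"x":0.5,"y":-1,"z":0,"wx":0,"wy":0,"wz":0},{"claw":-1,"x":0.5,"y":-1,"z":0,"wx":0,"wy":0,"wz":0},{"claw":-1,"x":0.5,"y":-1,"z":0,"wx":0,"wy":0,"wz":0}])

```text
time: 4.1
tool_pos: [0.4307, -0.1329, 0.2751]
tool_rot: [-0.0, 0.999, 0.032, -0.0]
contact_force: [-0.5, -0.7, 0.7]
gripper_width: 0.999
```

Call:
step_arm(rows=[{"claw":-1,"x":0.17,"y":-0.35,"z":0,"wx":0,"wy":0,"wz":0},{"claw":-1,"x":0.5,"y":-1,"z":0,"wx":0,"wy":0,"wz":0},{"claw":-1,"x":0.5,"y":-1,"z":0,"wx":0,"wy":0,"wz":0},{"claw":-1,"x":0.5,"y":-1,"z":0,"wx":0,"wy":0,"wz":0},{"claw":-1,"x":0.5,"y":-1,"z":0,"wx":0,"wy":0,"wz":0},{"claw":-1,"x":0.5,"y":-1,"z":0,"wx":0,"wy":0,"wz":0},{"claw":-1,"x":0.5,"y":-1,"z":0,"wx":0,"wy":0,"wz":0},{"claw":-1,"x":0.5,"y":-1,"z":0,"wx":0,"wy":0,"wz":0}])

```text
time: 5.1
tool_pos: [0.4741, -0.0298, 0.2752]
tool_rot: [0.0, 0.999, 0.032, 0.0]
contact_force: [0.1, -0.0, 0.5]
gripper_width: 1.001
```

```bash
python3 -c "
from mv import *
rows([(.482,0,.20,.066)])
for n in('top','side'): cv2.imwrite(f'pics/{n}1.png',grab_frame(n)[:,:,::-1])
a=cv2.imread('pics/top1.png')[:,:,::-1];b=cv2.imread('pics/side1.png')[:,:,::-1]
crop(a,317,215,80,60,10,'pics/t1c.png');crop(b,350,190,80,60,10,'pics/s1c.png')
"
```

```text
t 5.1 pos [ 0.4741 -0.0298  0.2752] yaw 0.0649 tilt [ 0.0001 -0.    ] g 1.001 F [ 0.1 -0.   0.5]
(0.482, 0, 0.2, 0.066) -> xyz [ 0.098 -0.292  0.752] w [ 0.     -0.0001 -0.0005]
```

View pics/t1c.png

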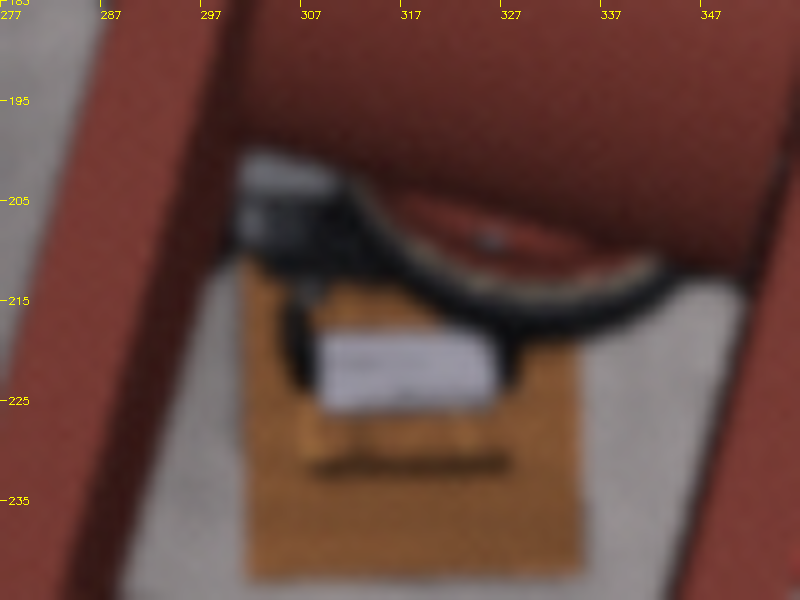

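View pics/s1c.png

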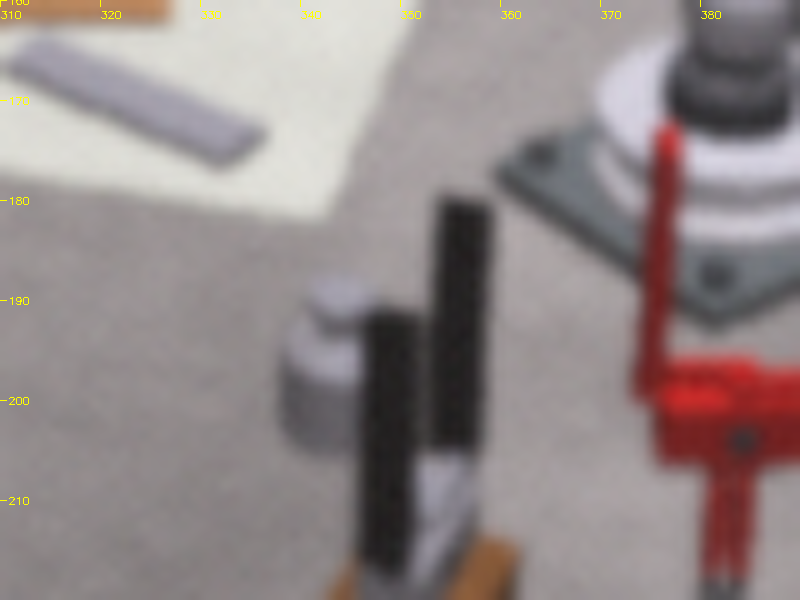

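The top view is mostly hidden by the arm; the handles show at (306,220) and (328,222). The side view still shows both handle tops free, at (349,191) and (356,180). I'll move above them.

Call:
step_arm(rows=[{"claw":-1,"x":0.05,"y":-0.15,"z":0.2,"wx":0,"wy":0,"wz":0},{"claw":-1,"x":0.08,"y":-0.295,"z":0.5,"wx":0,"wy":0,"wz":0},{"claw":-1,"x":0.08,"y":-0.295,"z":0.7,"wx":0,"wy":0,"wz":0},{"claw":-1,"x":0.08,"y":-0.295,"z":0.7,"wx":0,"wy":0,"wz":0},{"claw":-1,"x":0.08,"y":-0.295,"z":0.7,"wx":0,"wy":0,"wz":0},{"claw":-1,"x":0.08,"y":-0.295,"z":0.7,"wx":0,"wy":0,"wz":0},{"claw":-1,"x":0.08,"y":-0.295,"z":0.7,"wx":0,"wy":0,"wz":0},{"claw":-1,"x":0.08,"y":-0.295,"z":0.7,"wx":0,"wy":0,"wz":0}])

```text
time: 6.2
tool_pos: [0.4804, 0.0004, 0.2056]
tool_rot: [0.0, 0.999, 0.033, 0.0]
contact_force: [-0.7, 0.1, 1.0]
gripper_width: 0.997
```

```bash
python3 -c "
from mv import *
rows([(.482,0,.141,.066)])
for n in('side',): cv2.imwrite(f'pics/{n}2.png',grab_frame(n)[:,:,::-1])
b=cv2.imread('pics/side2.png')[:,:,::-1]
crop(b,350,170,80,75,8,'pics/s2c.png')
print(proj('side',state()['tool_pos']))
"
```

```text
t 6.2 pos [4.804e-01 4.000e-04 2.056e-01] yaw 0.0655 tilt [ 0.0009 -0.0001] g 0.997 F [-0.7  0.1  1. ]
(0.482, 0, 0.141, 0.066) -> xyz [0.015 0.005 0.646] w [ 0.0001 -0.0004 -0.0002]
[[352.85383514 178.27509613]]
```

View pics/s2c.png

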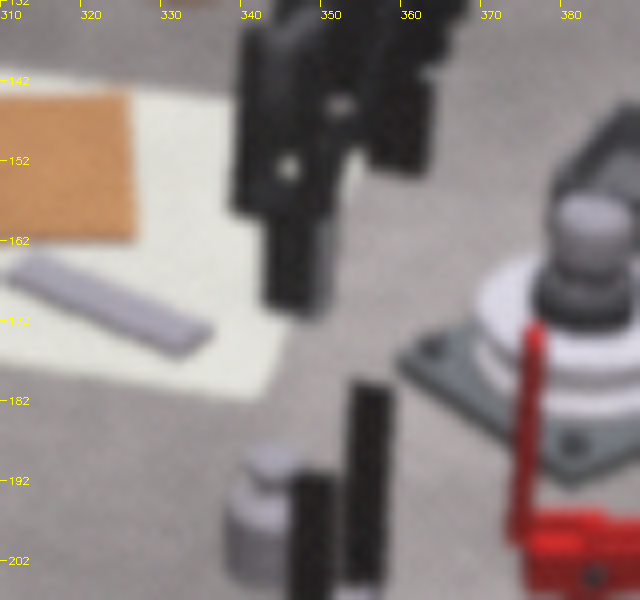

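The near pad is at (346,170), the far pad at (359,152). Their midpoint (352,161) lies above the middle of the handles at about (353,186). I'll descend.

Call:
step_arm(rows=[{"claw":-1,"x":0.012,"y":0,"z":0.1,"wx":0,"wy":0,"wz":0},{"claw":-1,"x":0.012,"y":0,"z":0.25,"wx":0,"wy":0,"wz":0},{"claw":-1,"x":0.012,"y":0,"z":0.4,"wx":0,"wy":0,"wz":0},{"claw":-1,"x":0.012,"y":0,"z":0.55,"wx":0,"wy":0,"wz":0},{"claw":-1,"x":0.012,"y":0,"z":0.65,"wx":0,"wy":0,"wz":0},{"claw":-0.6,"x":0.012,"y":0,"z":0.65,"wx":0,"wy":0,"wz":0},{"claw":-0.5,"x":0.012,"y":0,"z":0.65,"wx":0,"wy":0,"wz":0},{"claw":-0.5,"x":0.012,"y":0,"z":0.65,"wx":0,"wy":0,"wz":0}])

```text
time: 7.25
tool_pos: [0.4819, 0.0006, 0.1409]
tool_rot: [0.0, 0.999, 0.033, 0.001]
contact_force: [0.3, 0.5, 0.5]
gripper_width: 0.75
```

```bash
python3 -c "
from mv import *
rows([(.482,0,.141,.066)])
for n in('side',): cv2.imwrite(f'pics/{n}3.png',grab_frame(n)[:,:,::-1])
b=cv2.imread('pics/side3.png')[:,:,::-1]
crop(b,350,190,80,75,8,'pics/s3c.png')
"
```

```text
t 7.25 pos [0.4819 0.0006 0.1409] yaw 0.0658 tilt [ 0.0014 -0.0002] g 0.75 F [0.3 0.5 0.5]
(0.482, 0, 0.141, 0.066) -> xyz [ 0.     0.006 -0.001] w [ 0.0001 -0.0007 -0.0001]
```

View pics/s3c.png

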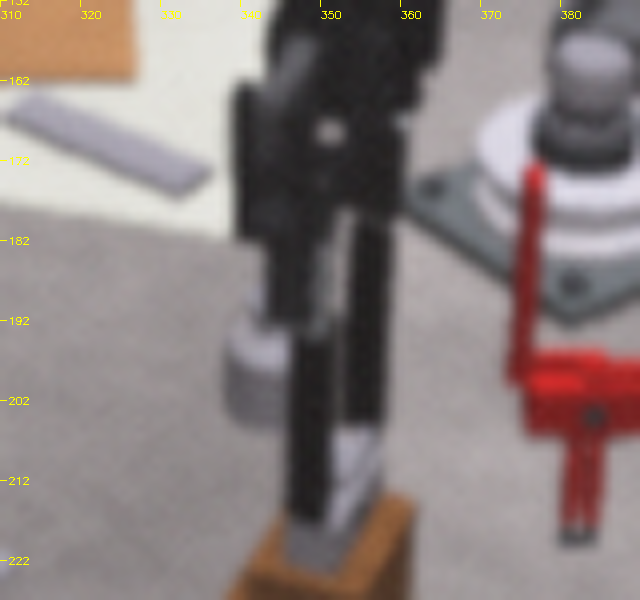

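Call:
step_arm(rows=[{"claw":-0.47,"x":0,"y":0,"z":0,"wx":0,"wy":0,"wz":0},{"claw":-0.45,"x":0,"y":0,"z":0,"wx":0,"wy":0,"wz":0},{"claw":-0.44,"x":0,"y":0,"z":0,"wx":0,"wy":0,"wz":0},{"claw":-0.43,"x":0,"y":0,"z":0,"wx":0,"wy":0,"wz":0},{"claw":-0.42,"x":0,"y":0,"z":0,"wx":0,"wy":0,"wz":0},{"claw":-0.42,"x":0,"y":0,"z":0,"wx":0,"wy":0,"wz":0},{"claw":-0.42,"x":0,"y":0,"z":0,"wx":0,"wy":0,"wz":0},{"claw":-0.42,"x":0,"y":0,"z":0,"wx":0,"wy":0,"wz":0}])

```text
time: 8.3
tool_pos: [0.4818, 0.0009, 0.1408]
tool_rot: [-0.0, 0.999, 0.033, 0.001]
contact_force: [-0.1, 1.4, 5.1]
gripper_width: 0.71
```

```bash
python3 -c "
from mv import *
for i in range(3):
  rows([(.482,0,.141,.066)])
"
```

```text
t 8.3 pos [0.4818 0.0009 0.1408] yaw 0.0658 tilt [0.0011 0.0005] g 0.71 F [-0.1  1.4  5.1]
(0.482, 0, 0.141, 0.066) -> xyz [ 0.001  0.009 -0.002] w [-0.0002 -0.0006 -0.0001]
t 8.3 pos [0.4818 0.0009 0.1408] yaw 0.0658 tilt [0.0011 0.0005] g 0.71 F [-0.1  1.4  5.1]
(0.482, 0, 0.141, 0.066) -> xyz [ 0.001  0.009 -0.002] w [-0.0002 -0.0006 -0.0001]
t 8.3 pos [0.4818 0.0009 0.1408] yaw 0.0658 tilt [0.0011 0.0005] g 0.71 F [-0.1  1.4  5.1]
(0.482, 0, 0.141, 0.066) -> xyz [ 0.001  0.009 -0.002] w [-0.0002 -0.0006 -0.0001]
```

Call:
step_arm(rows=[{"claw":-0.42,"x":0,"y":0,"z":-0.1,"wx":0,"wy":0,"wz":0},{"claw":-0.42,"x":0,"y":0,"z":-0.25,"wx":0,"wy":0,"wz":0},{"claw":-0.42,"x":0,"y":0,"z":-0.4,"wx":0,"wy":0,"wz":0},{"claw":-0.42,"x":0,"y":0,"z":-0.55,"wx":0,"wy":0,"wz":0},{"claw":-0.42,"x":0,"y":0,"z":-0.7,"wx":0,"wy":0,"wz":0},{"claw":-0.42,"x":0,"y":0,"z":-0.85,"wx":0,"wy":0,"wz":0},{"claw":-0.42,"x":0,"y":0,"z":-1,"wx":0,"wy":0,"wz":0},{"claw":-0.42,"x":0,"y":0,"z":-1,"wx":0,"wy":0,"wz":0}])

```text
time: 9.3
tool_pos: [0.4823, 0.0005, 0.2421]
tool_rot: [0.0, 0.999, 0.033, 0.002]
contact_force: [0.1, -0.3, -3.5]
gripper_width: 0.714
```

```bash
python3 -c "
from mv import *
rows([(.5223,.2554,.24,-.283)])
for n in('side','top'): cv2.imwrite(f'pics/{n}4.png',grab_frame(n)[:,:,::-1])
b=cv2.imread('pics/side4.png')[:,:,::-1]
crop(b,350,180,80,75,8,'pics/s4c.png')
"
```

```text
t 9.3 pos [0.4823 0.0005 0.2421] yaw 0.0658 tilt [ 0.0032 -0.0005] g 0.714 F [ 0.1 -0.3 -3.5]
(0.5223, 0.2554, 0.24, -0.283) -> xyz [ 0.567 -2.517  0.021] w [ 1.000e-04 -1.600e-03  1.744e-01]
```

View pics/s4c.png

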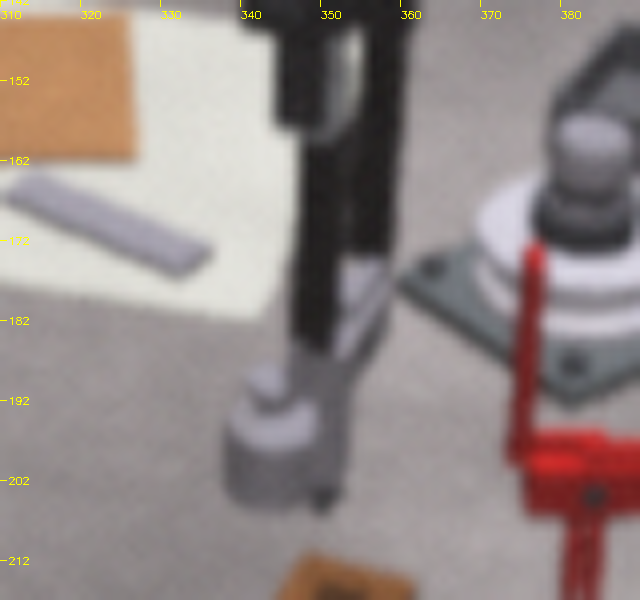

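View pics/top4.png

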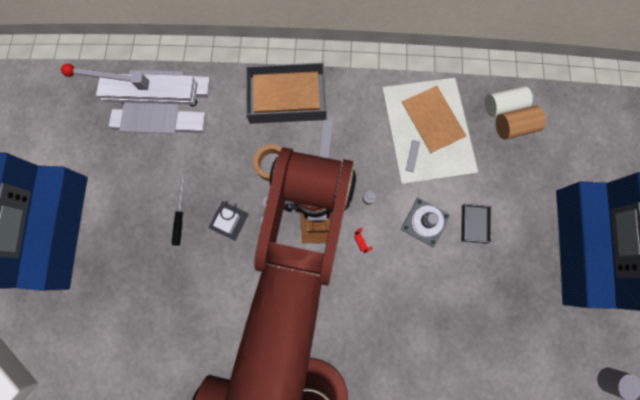

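The pliers are out of the stand, with tips at side (350,203). They hang straight with an opening of 0.714. Now to the ring.

Call:
step_arm(rows=[{"claw":-0.42,"x":0.05,"y":-0.15,"z":0,"wx":0,"wy":0,"wz":0.02},{"claw":-0.42,"x":0.1,"y":-0.3,"z":0,"wx":0,"wy":0,"wz":0.05},{"claw":-0.42,"x":0.2,"y":-0.5,"z":0,"wx":0,"wy":0,"wz":0.09},{"claw":-0.42,"x":0.25,"y":-0.7,"z":0,"wx":0,"wy":0,"wz":0.13},{"claw":-0.42,"x":0.3,"y":-0.9,"z":0,"wx":0,"wy":0,"wz":0.16},{"claw":-0.42,"x":0.3,"y":-1,"z":0,"wx":0,"wy":0,"wz":0.1745},{"claw":-0.42,"x":0.3,"y":-1,"z":0,"wx":0,"wy":0,"wz":0.1745},{"claw":-0.42,"x":0.3,"y":-1,"z":0,"wx":0,"wy":0,"wz":0.1745}])

```text
time: 10.4
tool_pos: [0.5045, 0.1021, 0.2395]
tool_rot: [0.0, 0.99, -0.141, -0.001]
contact_force: [0.0, 0.3, -2.6]
gripper_width: 0.711
```

```bash
python3 -c "
from mv import *
rows([(.5223,.2554,.24,-.283)])
print(proj('side',(.482,.0005,.121)))
"
```

```text
t 10.4 pos [0.5045 0.1021 0.2395] yaw -0.283 tilt [-0.0011 -0.0003] g 0.711 F [ 0.   0.3 -2.6]
(0.5223, 0.2554, 0.24, -0.283) -> xyz [-0.257 -1.522 -0.006] w [0.0003 0.0005 0.    ]
[[351.04764983 204.38122255]]
```

Call:
step_arm(rows=[{"claw":-0.42,"x":-0.04,"y":-0.2,"z":0,"wx":0,"wy":0,"wz":0},{"claw":-0.42,"x":-0.1,"y":-0.5,"z":0,"wx":0,"wy":0,"wz":0},{"claw":-0.42,"x":-0.15,"y":-0.8,"z":0,"wx":0,"wy":0,"wz":0},{"claw":-0.42,"x":-0.16,"y":-1,"z":0,"wx":0,"wy":0,"wz":0},{"claw":-0.42,"x":-0.16,"y":-1,"z":0,"wx":0,"wy":0,"wz":0},{"claw":-0.42,"x":-0.16,"y":-1,"z":0,"wx":0,"wy":0,"wz":0},{"claw":-0.42,"x":-0.16,"y":-1,"z":0,"wx":0,"wy":0,"wz":0},{"claw":-0.42,"x":-0.16,"y":-1,"z":0,"wx":0,"wy":0,"wz":0}])

```text
time: 11.4
tool_pos: [0.5174, 0.2023, 0.2402]
tool_rot: [0.0, 0.99, -0.142, 0.0]
contact_force: [-0.4, -0.1, -2.0]
gripper_width: 0.714
```

Call:
step_arm(rows=[{"claw":-0.42,"x":-0.03,"y":-0.2,"z":0,"wx":0,"wy":0,"wz":0},{"claw":-0.42,"x":-0.1,"y":-0.4,"z":0.05,"wx":0,"wy":0,"wz":0},{"claw":-0.42,"x":-0.1,"y":-0.52,"z":0.2,"wx":0,"wy":0,"wz":0},{"claw":-0.42,"x":-0.1,"y":-0.52,"z":0.4,"wx":0,"wy":0,"wz":0},{"claw":-0.42,"x":-0.1,"y":-0.52,"z":0.5,"wx":0,"wy":0,"wz":0},{"claw":-0.42,"x":-0.1,"y":-0.52,"z":0.5,"wx":0,"wy":0,"wz":0},{"claw":-0.42,"x":-0.1,"y":-0.52,"z":0.5,"wx":0,"wy":0,"wz":0},{"claw":-0.42,"x":-0.1,"y":-0.52,"z":0.5,"wx":0,"wy":0,"wz":0}])

```text
time: 12.4
tool_pos: [0.5229, 0.2555, 0.1913]
tool_rot: [-0.0, 0.99, -0.141, 0.001]
contact_force: [-0.4, -0.7, -0.5]
gripper_width: 0.714
```

```bash
python3 -c "
from mv import *
rows([(.5223,.2554,.158,-.283)])
for n in('side','top'): cv2.imwrite(f'pics/{n}5.png',grab_frame(n)[:,:,::-1])
b=cv2.imread('pics/side5.png')[:,:,::-1]
crop(b,295,270,60,60,10,'pics/s5c.png')
b=cv2.imread('pics/top5.png')[:,:,::-1]
crop(b,228,210,60,50,12,'pics/t5c.png')
"
```

```text
t 12.4 pos [0.5229 0.2555 0.1913] yaw -0.2836 tilt [0.0019 0.0005] g 0.714 F [-0.4 -0.7 -0.5]
(0.5223, 0.2554, 0.158, -0.283) -> xyz [-0.006  0.003  0.333] w [-0.0005 -0.0008 -0.0003]
```

View pics/s5c.png

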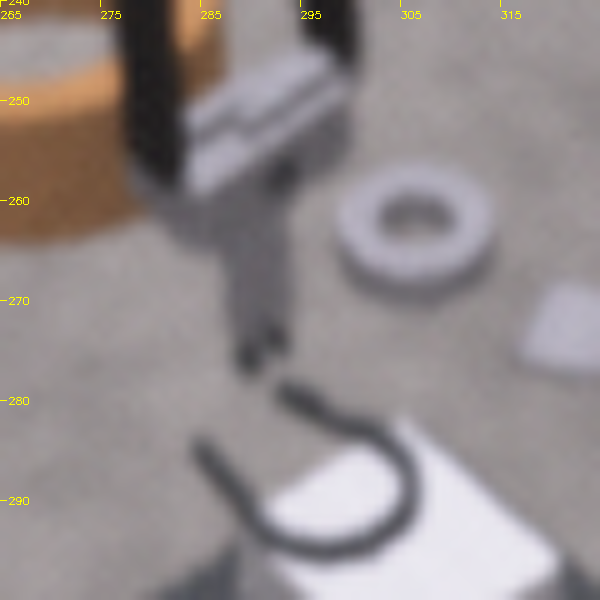

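View pics/t5c.png

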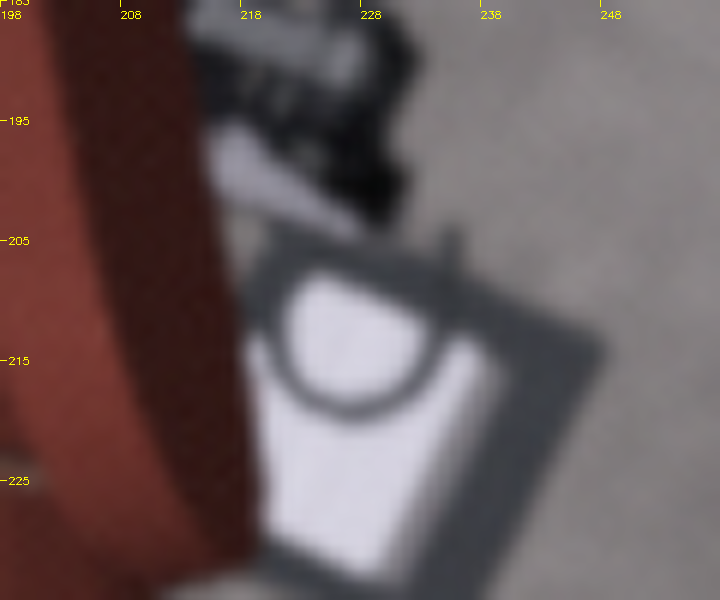

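```bash
cat > chk.py <<'E'
from mv import *
def tips(z_off=.121,s=.0015):
    st=state();w,x,y,z=st['tool_rot'];R=Ro.from_quat([x,y,z,w]).as_matrix()
    c=st['tool_pos']+R@[0,0,z_off];d=.0042+s/2
    return np.array([c-R[:,1]*d,c+R[:,1]*d])  # +y world first
E
python3 -c "
from chk import *
t=tips();print(t);print(proj('side',t))
for p in ((.4993,.2621,-.283),(.4993,.2631,-.283),(.4977,.2604,-.281)):
  c,s=np.cos(p[2]),np.sin(p[2])
  M=np.array([[p[0]+c*a-s*b,p[1]+s*a+c*b,.0435] for a,b in((.031,.0145),(.031,-.0145),(.024,.0145),(.024,-.0145),(-.0195,0))]);print(proj('side',M))
"
```

```text
[[0.52423695 0.26043562 0.06999282]
 [0.52146829 0.25093065 0.06998452]]
[[288.50283296 276.24039005]
 [291.56110463 274.0097553 ]]
[[284.32461322 284.65388091]
 [293.13522987 278.13252727]
 [286.32384407 286.17422478]
 [295.13522569 279.60548132]
 [303.52552746 292.40935814]]
[[284.10762322 284.93377735]
 [292.92736773 278.40387791]
 [286.10739628 286.45616724]
 [294.9279331  279.87878503]
 [303.31749902 292.6998429 ]]
[[285.25695931 284.42937113]
 [294.03209649 277.90251999]
 [287.26287767 285.94483421]
 [296.03841134 279.3706785 ]
 [304.48706613 292.14563163]]
```

The near and far tips are at side (289,276) and (292,274), about 0.7 px right of prediction. The ring's horn ends are at (284,284) and (293,278). I'll go down to just above the mouth with a small correction, then check again.

Call:
step_arm(rows=[{"claw":-0.42,"x":-0.002,"y":-0.006,"z":0.1,"wx":0,"wy":0,"wz":0},{"claw":-0.42,"x":-0.002,"y":-0.006,"z":0.2,"wx":0,"wy":0,"wz":0},{"claw":-0.42,"x":-0.002,"y":-0.006,"z":0.21,"wx":0,"wy":0,"wz":0},{"claw":-0.42,"x":-0.002,"y":-0.006,"z":0.21,"wx":0,"wy":0,"wz":0},{"claw":-0.42,"x":-0.002,"y":-0.006,"z":0.21,"wx":0,"wy":0,"wz":0},{"claw":-0.42,"x":-0.002,"y":-0.006,"z":0.21,"wx":0,"wy":0,"wz":0},{"claw":-0.42,"x":-0.002,"y":-0.006,"z":0.21,"wx":0,"wy":0,"wz":0},{"claw":-0.42,"x":-0.002,"y":-0.006,"z":0.21,"wx":0,"wy":0,"wz":0}])

```text
time: 13.5
tool_pos: [0.5223, 0.2563, 0.1692]
tool_rot: [-0.0, 0.99, -0.141, 0.0]
contact_force: [-0.1, 0.5, -1.7]
gripper_width: 0.712
```

```bash
python3 -c "
from chk import *
rows([(.5228,.2562,.1573,-.283)])
t=tips(.1208);print(t);print(proj('side',t))
for n in('side',): cv2.imwrite(f'pics/{n}6.png',grab_frame(n)[:,:,::-1])
b=cv2.imread('pics/side6.png')[:,:,::-1]
crop(b,293,280,40,40,15,'pics/s6c.png')
"
```

```text
t 13.5 pos [0.5223 0.2563 0.1692] yaw -0.2832 tilt [0.0002 0.0001] g 0.712 F [-0.1  0.5 -1.7]
(0.5228, 0.2562, 0.1573, -0.283) -> xyz [ 0.005 -0.001  0.119] w [-0.0001 -0.0001 -0.0001]
[[0.52368136 0.26104789 0.04841758]
 [0.5209153  0.25154215 0.04841656]]
[[288.98817411 282.82327668]
 [292.00804796 280.5803089 ]]
```

View pics/s6c.png

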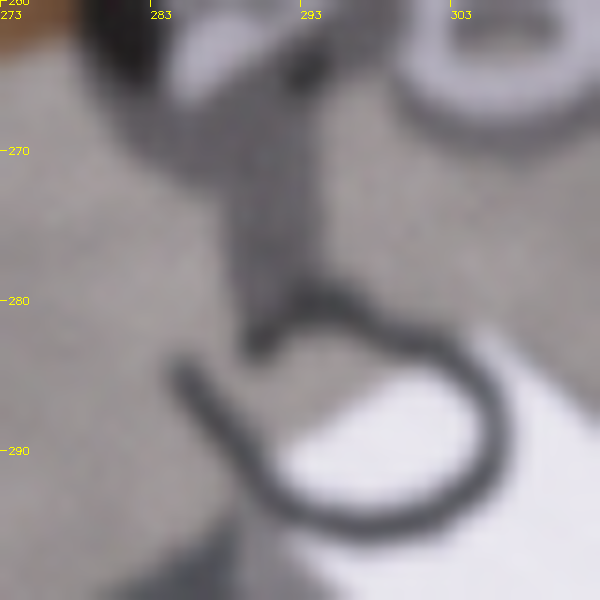

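The near tip is at (290,283), between the horn ends (285,284) and (294,279). The offset is under 1 mm, so I'll enter the mouth.

Call:
step_arm(rows=[{"claw":-0.42,"x":0.007,"y":-0.003,"z":0.03,"wx":0,"wy":0,"wz":0},{"claw":-0.42,"x":0.007,"y":-0.003,"z":0.06,"wx":0,"wy":0,"wz":0},{"claw":-0.42,"x":0.007,"y":-0.003,"z":0.09,"wx":0,"wy":0,"wz":0},{"claw":-0.42,"x":0.007,"y":-0.003,"z":0.119,"wx":0,"wy":0,"wz":0},{"claw":-0.42,"x":0.007,"y":-0.003,"z":0.119,"wx":0,"wy":0,"wz":0},{"claw":-0.42,"x":0.007,"y":-0.003,"z":0.119,"wx":0,"wy":0,"wz":0},{"claw":-0.42,"x":0.007,"y":-0.003,"z":0.119,"wx":0,"wy":0,"wz":0},{"claw":-0.42,"x":0.007,"y":-0.003,"z":0.119,"wx":0,"wy":0,"wz":0}])

```text
time: 14.55
tool_pos: [0.5231, 0.2564, 0.1574]
tool_rot: [-0.0, 0.99, -0.141, 0.0]
contact_force: [-0.7, 0.6, -1.7]
gripper_width: 0.715
```

```bash
python3 -c "
from chk import *
rows([(.5230,.2565,.1573,-.283)])
t=tips(.1208);print(t);print(proj('side',t))
for n in('side',): cv2.imwrite(f'pics/{n}7.png',grab_frame(n)[:,:,::-1])
b=cv2.imread('pics/side7.png')[:,:,::-1]
crop(b,293,280,40,40,15,'pics/s7c.png')
"
```

```text
t 14.55 pos [0.5231 0.2564 0.1574] yaw -0.2832 tilt [0.0003 0.0001] g 0.715 F [-0.7  0.6 -1.7]
(0.523, 0.2565, 0.1573, -0.283) -> xyz [-0.001 -0.001  0.001] w [-0.0001 -0.0001 -0.0001]
[[0.52451365 0.26114462 0.0365734 ]
 [0.52174734 0.25163896 0.03657175]]
[[288.89225933 286.142507  ]
 [291.8922613  283.89745532]]
```

View pics/s7c.png

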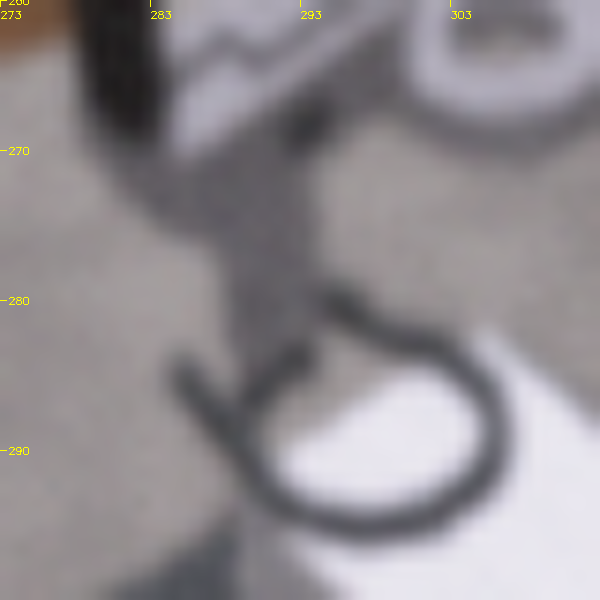

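The tips are in the mouth and the ring hasn't moved. I'll squeeze, raising slightly to make up for the pads' forward swing.

Call:
step_arm(rows=[{"claw":-0.35,"x":0,"y":0,"z":-0.004,"wx":0,"wy":0,"wz":0},{"claw":-0.27,"x":0,"y":0,"z":-0.01,"wx":0,"wy":0,"wz":0},{"claw":-0.19,"x":0,"y":0,"z":-0.016,"wx":0,"wy":0,"wz":0},{"claw":-0.1,"x":0,"y":0,"z":-0.022,"wx":0,"wy":0,"wz":0},{"claw":0,"x":0,"y":0,"z":-0.029,"wx":0,"wy":0,"wz":0},{"claw":0.1,"x":0,"y":0,"z":-0.036,"wx":0,"wy":0,"wz":0},{"claw":0.2,"x":0,"y":0,"z":-0.042,"wx":0,"wy":0,"wz":0},{"claw":0.3,"x":0,"y":0,"z":-0.044,"wx":0,"wy":0,"wz":0}])

```text
time: 15.6
tool_pos: [0.523, 0.2563, 0.1617]
tool_rot: [0.0, 0.99, -0.141, 0.0]
contact_force: [0.2, -0.1, -2.3]
gripper_width: 0.352
```

```bash
python3 -c "
from chk import *
rows([(.5230,.2565,.1573,-.283)])
for n in('side',): cv2.imwrite(f'pics/{n}8.png',grab_frame(n)[:,:,::-1])
b=cv2.imread('pics/side8.png')[:,:,::-1]
crop(b,293,275,50,50,12,'pics/s8c.png')
"
```

```text
t 15.6 pos [0.523  0.2563 0.1617] yaw -0.2832 tilt [ 0.0001 -0.    ] g 0.352 F [ 0.2 -0.1 -2.3]
(0.523, 0.2565, 0.1573, -0.283) -> xyz [-0.001 -0.002  0.044] w [ 0.     -0.     -0.0001]
```

View pics/s8c.png

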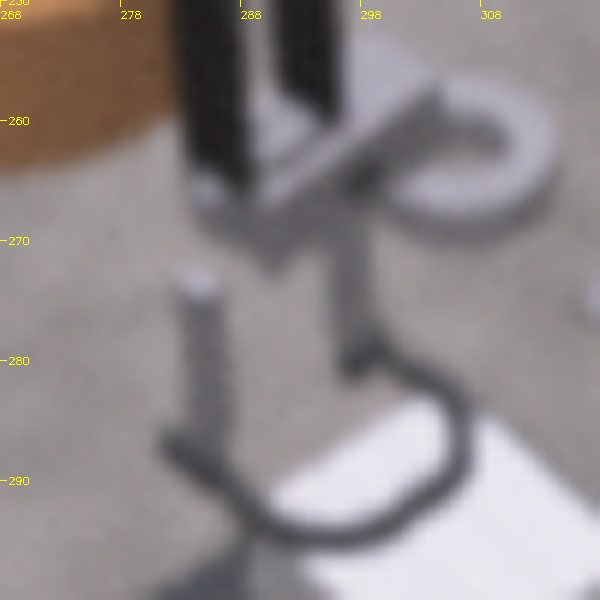

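The ring is spread: horns at (282,287) and (299,279), tips inside both. The opening of 0.35 is the stop. Now full grip and a gentle lift.

Call:
step_arm(rows=[{"claw":1,"x":0,"y":0,"z":0,"wx":0,"wy":0,"wz":0},{"claw":1,"x":0,"y":0,"z":-0.03,"wx":0,"wy":0,"wz":0},{"claw":1,"x":0,"y":0,"z":-0.08,"wx":0,"wy":0,"wz":0},{"claw":1,"x":0,"y":0,"z":-0.15,"wx":0,"wy":0,"wz":0},{"claw":1,"x":0,"y":0,"z":-0.25,"wx":0,"wy":0,"wz":0},{"claw":1,"x":0,"y":0,"z":-0.35,"wx":0,"wy":0,"wz":0},{"claw":1,"x":0,"y":0,"z":-0.4,"wx":0,"wy":0,"wz":0},{"claw":1,"x":0,"y":0,"z":-0.4,"wx":0,"wy":0,"wz":0}])

```text
time: 16.65
tool_pos: [0.5233, 0.2565, 0.2024]
tool_rot: [-0.0, 0.99, -0.141, 0.001]
contact_force: [1.1, -0.9, -3.1]
gripper_width: 0.308
```

```bash
python3 -c "
from chk import *
rows([(.5230,.2565,.1573,-.283)])
for n in('side','top'): cv2.imwrite(f'pics/{n}9.png',grab_frame(n)[:,:,::-1])
b=cv2.imread('pics/side9.png')[:,:,::-1]
crop(b,293,265,50,50,12,'pics/s9c.png')
b=cv2.imread('pics/top9.png')[:,:,::-1]
crop(b,228,210,60,50,12,'pics/t9c.png')
"
```

```text
t 16.65 pos [0.5233 0.2565 0.2024] yaw -0.2832 tilt [0.0012 0.0004] g 0.308 F [ 1.1 -0.9 -3.1]
(0.523, 0.2565, 0.1573, -0.283) -> xyz [-0.004  0.001  0.451] w [-0.0004 -0.0005 -0.0001]
```

View pics/s9c.png

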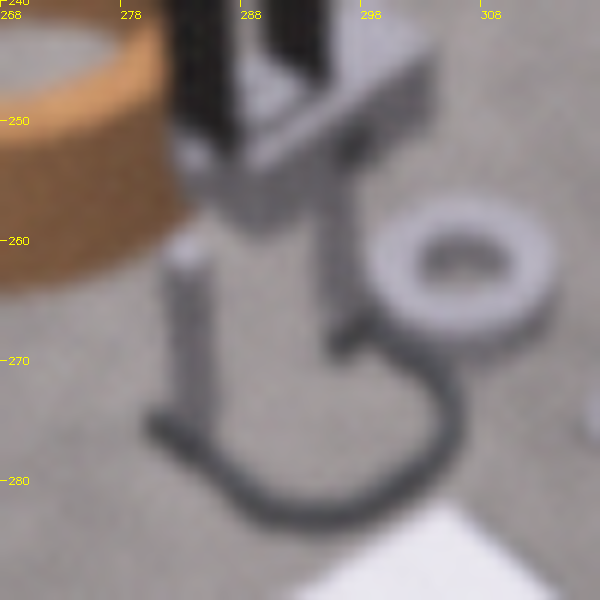

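View pics/t9c.png

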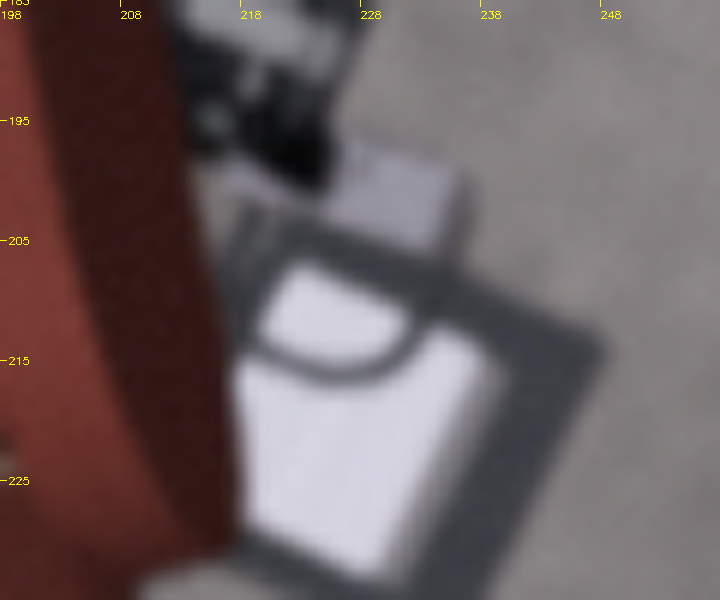

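The ring hangs level on both tips and is off the block, with its back at side (294,283) and its horns at (281,276) and (297,268). I'll carry it high towards the spindle in smooth ramps.

Call:
step_arm(rows=[{"claw":1,"x":0.02,"y":0.05,"z":-0.1,"wx":0,"wy":0,"wz":0},{"claw":1,"x":0.05,"y":0.15,"z":-0.25,"wx":0,"wy":0,"wz":0},{"claw":1,"x":0.08,"y":0.28,"z":-0.4,"wx":0,"wy":0,"wz":0},{"claw":1,"x":0.12,"y":0.42,"z":-0.55,"wx":0,"wy":0,"wz":0},{"claw":1,"x":0.16,"y":0.56,"z":-0.7,"wx":0,"wy":0,"wz":0},{"claw":1,"x":0.2,"y":0.7,"z":-0.8,"wx":0,"wy":0,"wz":0},{"claw":1,"x":0.24,"y":0.84,"z":-0.9,"wx":0,"wy":0,"wz":0},{"claw":1,"x":0.28,"y":0.98,"z":-0.95,"wx":0,"wy":0,"wz":0}])

```text
time: 17.75
tool_pos: [0.5226, 0.1534, 0.2973]
tool_rot: [-0.0, 0.99, -0.141, 0.0]
contact_force: [-0.3, -0.0, -2.7]
gripper_width: 0.304
```

Call:
step_arm(rows=[{"claw":1,"x":0.035,"y":0.125,"z":0,"wx":0,"wy":0,"wz":0},{"claw":1,"x":0.07,"y":0.25,"z":0,"wx":0,"wy":0,"wz":0},{"claw":1,"x":0.105,"y":0.375,"z":0,"wx":0,"wy":0,"wz":0},{"claw":1,"x":0.14,"y":0.5,"z":0,"wx":0,"wy":0,"wz":0},{"claw":1,"x":0.175,"y":0.625,"z":0,"wx":0,"wy":0,"wz":0},{"claw":1,"x":0.21,"y":0.75,"z":0,"wx":0,"wy":0,"wz":0},{"claw":1,"x":0.245,"y":0.875,"z":0,"wx":0,"wy":0,"wz":0},{"claw":1,"x":0.28,"y":1,"z":0,"wx":0,"wy":0,"wz":0}])

```text
time: 18.75
tool_pos: [0.5214, 0.0497, 0.2966]
tool_rot: [-0.0, 0.99, -0.141, 0.0]
contact_force: [-0.6, 0.3, -2.4]
gripper_width: 0.304
```

Call:
step_arm(rows=[{"claw":1,"x":0.035,"y":0.125,"z":0,"wx":0,"wy":0,"wz":0},{"claw":1,"x":0.07,"y":0.25,"z":0,"wx":0,"wy":0,"wz":0},{"claw":1,"x":0.105,"y":0.375,"z":0,"wx":0,"wy":0,"wz":0},{"claw":1,"x":0.14,"y":0.5,"z":0,"wx":0,"wy":0,"wz":0},{"claw":1,"x":0.175,"y":0.625,"z":0,"wx":0,"wy":0,"wz":0},{"claw":1,"x":0.21,"y":0.75,"z":0,"wx":0,"wy":0,"wz":0},{"claw":1,"x":0.245,"y":0.875,"z":0,"wx":0,"wy":0,"wz":0},{"claw":1,"x":0.28,"y":1,"z":0,"wx":0,"wy":0,"wz":0}])

```text
time: 19.75
tool_pos: [0.5204, -0.0541, 0.2966]
tool_rot: [-0.0, 0.99, -0.141, 0.0]
contact_force: [-0.3, 0.5, -3.6]
gripper_width: 0.305
```

Call:
step_arm(rows=[{"claw":1,"x":0.035,"y":0.125,"z":0,"wx":0,"wy":0,"wz":0},{"claw":1,"x":0.07,"y":0.25,"z":0,"wx":0,"wy":0,"wz":0},{"claw":1,"x":0.105,"y":0.375,"z":0,"wx":0,"wy":0,"wz":0},{"claw":1,"x":0.14,"y":0.5,"z":0,"wx":0,"wy":0,"wz":0},{"claw":1,"x":0.175,"y":0.625,"z":0,"wx":0,"wy":0,"wz":0},{"claw":1,"x":0.21,"y":0.75,"z":0,"wx":0,"wy":0,"wz":0},{"claw":1,"x":0.245,"y":0.875,"z":0,"wx":0,"wy":0,"wz":0},{"claw":1,"x":0.28,"y":1,"z":0,"wx":0,"wy":0,"wz":0}])

```text
time: 20.75
tool_pos: [0.5193, -0.158, 0.2966]
tool_rot: [-0.0, 0.99, -0.141, -0.0]
contact_force: [0.2, -0.1, -3.0]
gripper_width: 0.308
```

Call:
step_arm(rows=[{"claw":1,"x":0.035,"y":0.125,"z":0,"wx":0,"wy":0,"wz":0},{"claw":1,"x":0.07,"y":0.25,"z":0,"wx":0,"wy":0,"wz":0},{"claw":1,"x":0.105,"y":0.375,"z":0,"wx":0,"wy":0,"wz":0},{"claw":1,"x":0.14,"y":0.5,"z":0,"wx":0,"wy":0,"wz":0},{"claw":1,"x":0.175,"y":0.625,"z":0,"wx":0,"wy":0,"wz":0},{"claw":1,"x":0.21,"y":0.75,"z":0,"wx":0,"wy":0,"wz":0},{"claw":1,"x":0.245,"y":0.86,"z":0,"wx":0,"wy":0,"wz":0},{"claw":1,"x":0.26,"y":0.93,"z":0,"wx":0,"wy":0,"wz":0}])

```text
time: 21.75
tool_pos: [0.5183, -0.2544, 0.2965]
tool_rot: [-0.0, 0.99, -0.141, -0.0]
contact_force: [-0.1, 0.3, -3.2]
gripper_width: 0.309
```

```bash
python3 -c "
from chk import *
rows([(.520,-.3207,.25,-.283)])
"
```

```text
t 21.75 pos [ 0.5183 -0.2544  0.2965] yaw -0.2836 tilt [-0.0001  0.0002] g 0.309 F [-0.1  0.3 -3.2]
(0.52, -0.3207, 0.25, -0.283) -> xyz [0.202 0.632 0.465] w [-0.0001  0.0001 -0.0003]
```

Call:
step_arm(rows=[{"claw":1,"x":0.035,"y":0.125,"z":0.05,"wx":0,"wy":0,"wz":0},{"claw":1,"x":0.07,"y":0.25,"z":0.15,"wx":0,"wy":0,"wz":0},{"claw":1,"x":0.105,"y":0.375,"z":0.25,"wx":0,"wy":0,"wz":0},{"claw":1,"x":0.16,"y":0.5,"z":0.35,"wx":0,"wy":0,"wz":0},{"claw":1,"x":0.2,"y":0.6,"z":0.45,"wx":0,"wy":0,"wz":0},{"claw":1,"x":0.202,"y":0.632,"z":0.465,"wx":0,"wy":0,"wz":0},{"claw":1,"x":0.202,"y":0.632,"z":0.465,"wx":0,"wy":0,"wz":0},{"claw":1,"x":0.202,"y":0.632,"z":0.465,"wx":0,"wy":0,"wz":0}])

```text
time: 22.75
tool_pos: [0.5203, -0.3198, 0.2509]
tool_rot: [0.0, 0.99, -0.141, 0.001]
contact_force: [0.2, 0.4, -2.6]
gripper_width: 0.306
```

```bash
python3 -c "
from chk import *
rows([(.520,-.3207,.25,-.283)])
for n in('side','top'): cv2.imwrite(f'pics/{n}10.png',grab_frame(n)[:,:,::-1])
b=cv2.imread('pics/side10.png')[:,:,::-1]
crop(b,383,160,60,50,12,'pics/s10c.png')
b=cv2.imread('pics/top10.png')[:,:,::-1]
crop(b,427,215,60,50,12,'pics/t10c.png')
"
```

```text
t 22.75 pos [ 0.5203 -0.3198  0.2509] yaw -0.2828 tilt [ 0.001  -0.0006] g 0.306 F [ 0.2  0.4 -2.6]
(0.52, -0.3207, 0.25, -0.283) -> xyz [-0.001  0.009  0.009] w [ 0.0001 -0.0006  0.0001]
```

View pics/s10c.png

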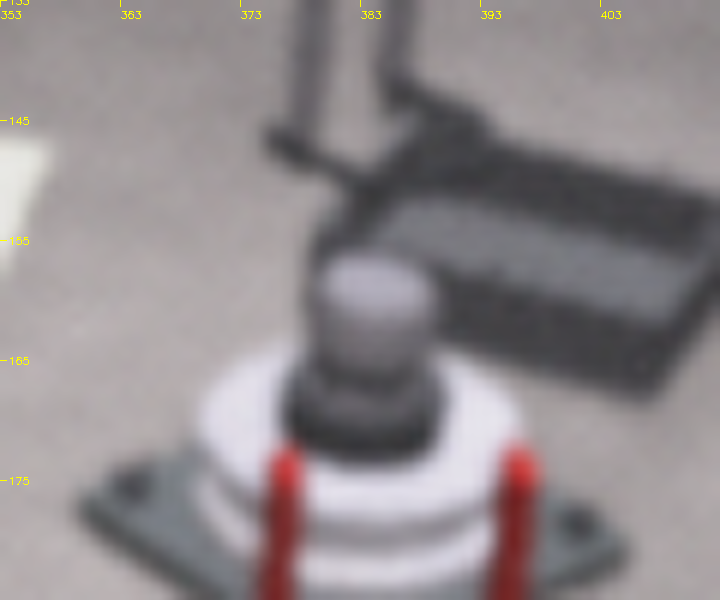

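View pics/t10c.png

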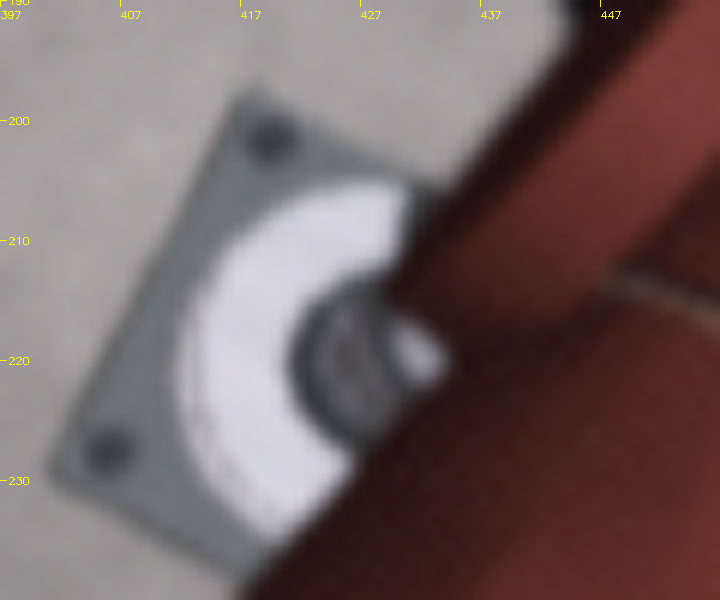

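Here the ring is dark against the dark tray, with horns at side (377,147) and (387,142). The arm hides most of the top view. The pictures above the block are clearer, so I'll fit the ring's pose in the tool frame from those.

```bash
cat > rf.py <<'E'
from m import *
from scipy.spatial import cKDTree
def ringpts(phi,n=100,horn=.031):
    a=np.linspace(np.radians(48),np.pi,n);arc=np.c_[.0195*np.cos(a),.0195*np.sin(a)]
    xs=np.linspace(.013,horn,30);h=np.vstack([arc,np.c_[xs,0*xs+.0145]])
    h[:,0]+=.0195
    c,s=np.cos(phi/2),np.sin(phi/2);L=h@np.array([[c,s],[-s,c]])
    P=np.vstack([L,L*[1,-1]]);return np.c_[P,0*P[:,0]]
def world(q,tcp,yaw):
    # q: bx,by (back in frame fwd/left of tcp), zc (world height of mid), dyaw, pitch, roll, phi
    bx,by,zc,dy,pi_,ro,phi=q
    P=ringpts(phi);P=P+0
    P[:,2]+= -P[:,0]*np.sin(pi_)+P[:,1]*np.sin(ro)
    c,s=np.cos(yaw+dy),np.sin(yaw+dy);X=np.array([c,s]);Y=np.array([-s,c])
    c0,s0=np.cos(yaw),np.sin(yaw)
    b=np.array(tcp[:2])+bx*np.array([c0,s0])+by*np.array([-s0,c0])
    return np.c_[b+P[:,:1]*X+P[:,1:2]*Y,zc+P[:,2]]
def icp(vs,tcp,yaw,q0,free,prior=None,off=None):
    q0=np.array(q0,float);free=list(free)
    sg=np.array([.01,.003,.004,.03,.08,.08,.05])
    def f(v):
        q=q0.copy();q[free]=v;out=[]
        W=world(q,tcp,yaw)
        for n,pp in vs:
            m=proj(n,W)+(0 if off is None else off.get(n,0));d,i=cKDTree(m).query(pp);out.append((m[i]-pp).ravel()/.4)
        out.append((q-q0)/sg)
        return np.hstack(out)
    r=least_squares(f,q0[free],diff_step=1e-3);q=q0.copy();q[free]=r.x;return q,np.sqrt(np.mean(r.fun**2))
def draw(n,img,W,x0,y0,w,h,k,fn,extra=None):
    cc=cv2.resize(img[y0:y0+h,x0:x0+w],None,fx=k,fy=k,interpolation=cv2.INTER_CUBIC)
    for q in proj(n,W): cv2.circle(cc,(int((q[0]+.5-x0)*k),int((q[1]+.5-y0)*k)),1,(0,0,255),-1)
    cv2.imwrite(fn,cc)
E
cat > f9.py <<'E'
from rf import *
S=C(268,240,12,[(152,425),(180,440),(205,455),(235,485),(270,512),(320,518),(370,508),(410,485),(445,450),(457,415),(440,378),(410,348)])
T=C(198,185,12,[(255,345),(290,365),(340,378),(385,360),(415,325)])
tcp=(.5233,.2565,.2024);yaw=-.2832
q0=[-.039,0,.2024-.121+.0055,0,0,0,.43]
for nm,vs in(("side",[("side",S)]),("both",[("side",S),("top",T)])):
    q,r=icp(vs,tcp,yaw,q0,range(7));print(nm,q,r)
W=world(q,tcp,yaw)
draw("side",cv2.imread("pics/side9.png"),W,268,240,50,50,8,"pics/a.png");draw("top",cv2.imread("pics/top9.png"),W,198,185,50,50,8,"pics/b.png")
cv2.imwrite("pics/f9.png",np.hstack([cv2.imread("pics/a.png"),cv2.imread("pics/b.png")]))
E
python3 f9.py
```

```text
side [-0.0412  0.0011  0.0861 -0.0076 -0.0499 -0.0226  0.4409] 0.30324511541759985
both [-0.0393 -0.0015  0.0826 -0.0265 -0.0125 -0.0046  0.4677] 0.5607272205422534
```

View pics/f9.png

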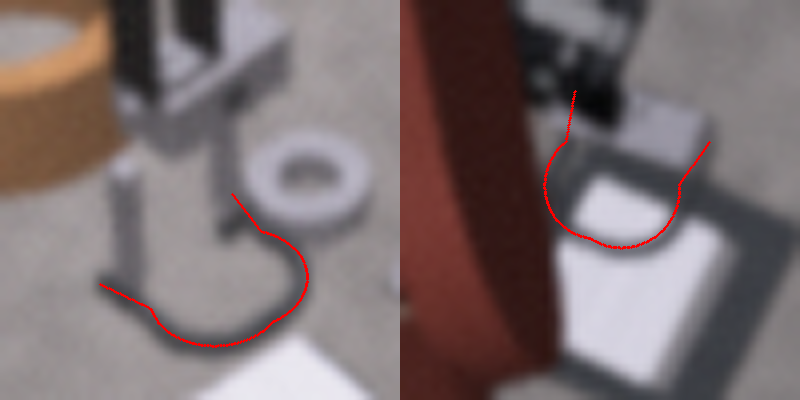

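```bash
cat > o10.py <<'E'
from rf import *
tcp=(.5203,-.3198,.2509);yaw=-.2828
q=[-.0393,0,.2509-.1165,0,0,0,.44]
W=world(q,tcp,yaw)
c,s=np.cos(yaw),np.sin(yaw)
pins=[]
for sg in(1,-1):
    for z in np.linspace(.121,.09,60): pins.append([tcp[0]-s*.0192*sg,tcp[1]+c*.0192*sg,tcp[2]-z])
W=np.vstack([W,pins])
# spindle candidates: end circle
a=np.linspace(0,2*np.pi,80)
for (x,y) in((.5055,-.3165),):
    W=np.vstack([W,np.c_[x+.0135*np.cos(a),y+.0135*np.sin(a),0*a+.087],np.c_[x+.044*np.cos(a),y+.044*np.sin(a),0*a+.04]])
draw("side",cv2.imread("pics/side10.png"),W,358,130,50,50,8,"pics/a.png");draw("top",cv2.imread("pics/top10.png"),W,403,195,50,50,8,"pics/b.png")
cv2.imwrite("pics/o10.png",np.hstack([cv2.imread("pics/a.png"),cv2.imread("pics/b.png")]))
E
python3 o10.py
```

```text
(no output)
```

View pics/o10.png

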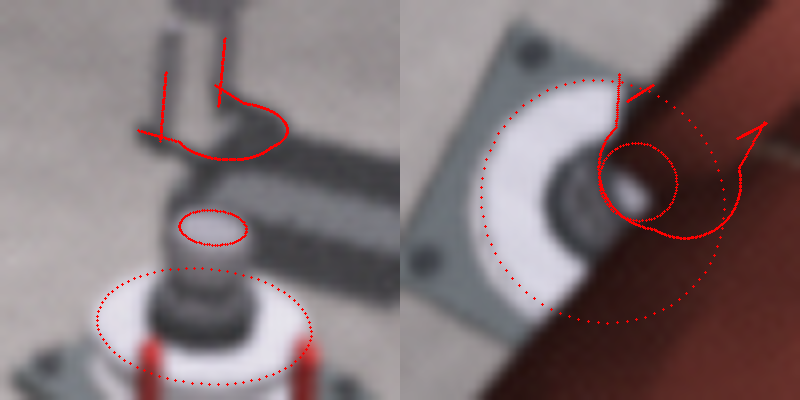

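Run:
```python
from rf import *
from f9 import S,T
def bias(n,pts,tcp,yaw,bx=-.039,dz=.1165,phi=.43):
    W=world([bx,0,tcp[2]-dz,0,0,0,phi],tcp,yaw);m=proj(n,W)
    f=lambda o:(lambda d:d.ravel())( (m+o)[cKDTree(m+o).query(pts)[1]]-pts)
    r=least_squares(f,[0,0],diff_step=1e-2);return r.x,np.sqrt(np.mean(r.fun**2))
for bx in(-.038,-.039,-.040):
    print(bx,"side9",bias("side",S,(.5233,.2565,.2024),-.2832,bx),"top9",bias("top",T,(.5233,.2565,.2024),-.2832,bx))
J=np.array
print('px per m side at spindle',(proj('side',[[.515,-.3165,.087],[.505,-.3065,.087]])-proj('side',[.505,-.3165,.087])))
print('top',(proj('top',[[.515,-.3165,.087],[.505,-.3065,.087]])-proj('top',[.505,-.3165,.087])))
b=cv2.imread('pics/top10.png')[:,:,::-1];crop(b,430,208,40,40,15,'pics/t10d.png')
```

```text
side [-0.0412  0.0011  0.0861 -0.0076 -0.0499 -0.0226  0.4409] 0.30324511541759985
both [-0.0393 -0.0015  0.0826 -0.0265 -0.0125 -0.0046  0.4677] 0.5607272205422534
-0.038 side9 (array([0.9243, 0.753 ]), np.float64(0.18031076213522992)) top9 (array([1.1561, 1.3225]), np.float64(0.11673739483929851))
-0.039 side9 (array([0.5413, 0.5046]), np.float64(0.18392891902972122)) top9 (array([1.2901, 0.9861]), np.float64(0.11675081618474153))
-0.04 side9 (array([0.2486, 0.2956]), np.float64(0.1817021018396637)) top9 (array([1.21  , 0.6452]), np.float64(0.16378889784754552))
px per m side at spindle [[-2.8904 -0.7327]
 [-1.1041  1.4398]]
top [[-0.0106 -3.5869]
 [-3.5971 -0.1724]]
```

View pics/t10d.png

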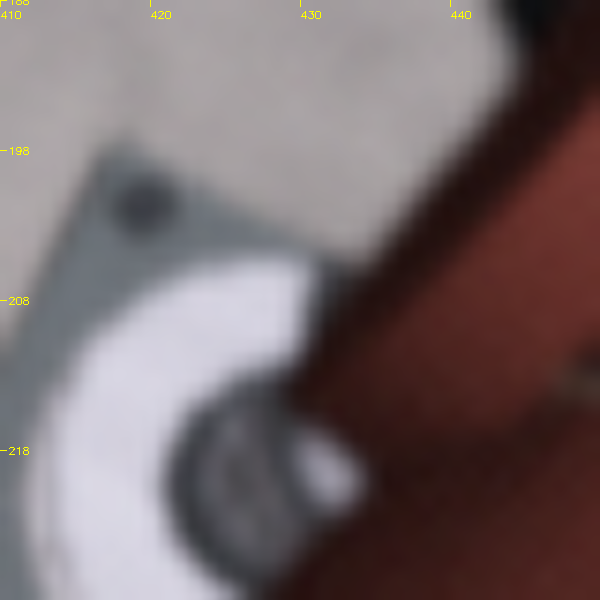

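Both views put the held ring close to nominal, level with its back about 39 mm behind the tips. They also give camera biases of about +0.7 px for the side view and +1.1 px for the top view. The corrected spindle axis is about (0.508, -0.315). I'll lower to just above the end and compare the ring and the end face directly.

Call:
step_arm(rows=[{"claw":1,"x":0.016,"y":-0.011,"z":0.05,"wx":0,"wy":0,"wz":0},{"claw":1,"x":0.016,"y":-0.011,"z":0.12,"wx":0,"wy":0,"wz":0},{"claw":1,"x":0.016,"y":-0.011,"z":0.2,"wx":0,"wy":0,"wz":0},{"claw":1,"x":0.016,"y":-0.011,"z":0.28,"wx":0,"wy":0,"wz":0},{"claw":1,"x":0.016,"y":-0.011,"z":0.34,"wx":0,"wy":0,"wz":0},{"claw":1,"x":0.016,"y":-0.011,"z":0.34,"wx":0,"wy":0,"wz":0},{"claw":1,"x":0.016,"y":-0.011,"z":0.34,"wx":0,"wy":0,"wz":0},{"claw":1,"x":0.016,"y":-0.011,"z":0.34,"wx":0,"wy":0,"wz":0}])

```text
time: 23.85
tool_pos: [0.5221, -0.3195, 0.2167]
tool_rot: [0.0, 0.99, -0.141, 0.0]
contact_force: [-0.2, 0.3, -2.7]
gripper_width: 0.309
```

```bash
python3 -c "
from chk import *
rows([(.5222,-.3192,.2165,-.283)])
for n in('side','top'): cv2.imwrite(f'pics/{n}11.png',grab_frame(n)[:,:,::-1])
b=cv2.imread('pics/side11.png')[:,:,::-1]
crop(b,385,158,40,40,15,'pics/s11c.png')
b=cv2.imread('pics/top11.png')[:,:,::-1]
crop(b,430,212,40,40,15,'pics/t11c.png')
"
```

```text
t 23.85 pos [ 0.5221 -0.3195  0.2167] yaw -0.2832 tilt [ 0.0007 -0.0005] g 0.309 F [-0.2  0.3 -2.7]
(0.5222, -0.3192, 0.2165, -0.283) -> xyz [ 0.    -0.004  0.002] w [ 0.0002 -0.0004 -0.0001]
```

View pics/s11c.png

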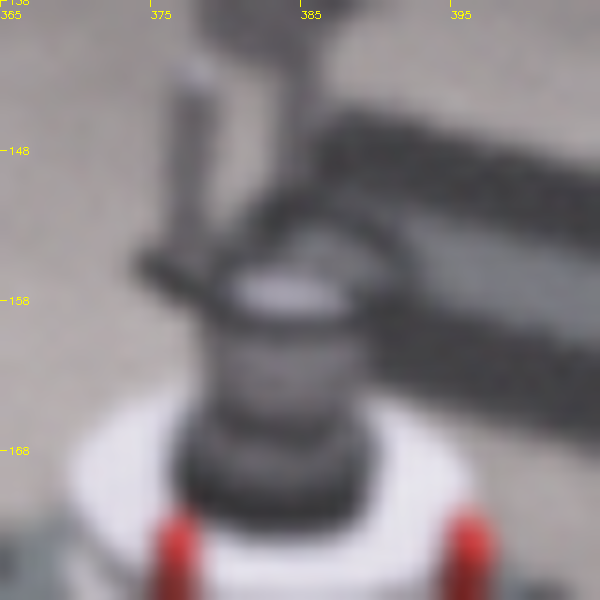

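View pics/t11c.png

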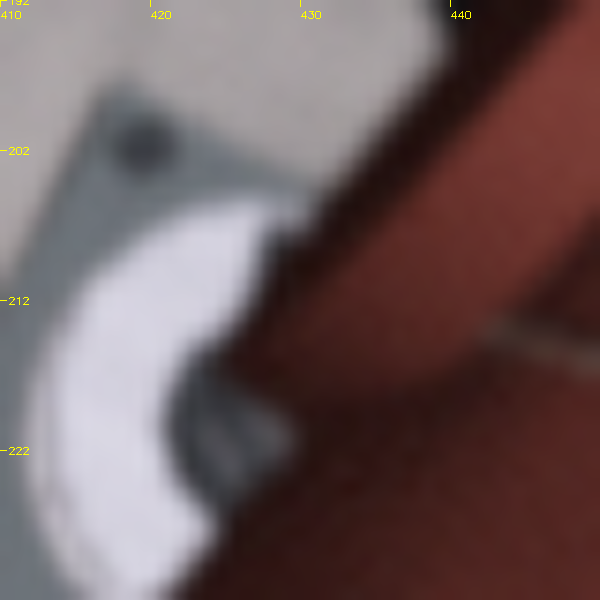

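```bash
cat > f11.py <<'E'
from rf import *
S=C(365,138,15,[(150,268),(175,282),(200,292),(225,308),(260,319),(300,320),(340,314),(380,302),(403,275),(400,250),(380,228),(350,210)])
tcp=(.5221,-.3195,.2167);yaw=-.2832
for dz in(.1145,.1165,.1185):
  for bx in(-.038,-.039,-.040):
    W=world([bx,0,tcp[2]-dz,0,0,0,.43],tcp,yaw);m=proj("side",W)
    f=lambda o:((m+o)[cKDTree(m+o).query(S)[1]]-S).ravel()
    r=least_squares(f,[0,0],diff_step=1e-2);print(dz,bx,r.x,np.sqrt(np.mean(r.fun**2)))
sp0=np.array([(365+290/15-.5,138+290/15-.5)])
o=np.array([.9,.3])
W=world([-.039,0,tcp[2]-.1165,0,0,0,.43],tcp,yaw)
img=cv2.imread("pics/side11.png")
a=np.linspace(0,2*np.pi,80)
x,y=.5078,-.3150
k=15;cc=cv2.resize(img[138:178,365:405],None,fx=k,fy=k,interpolation=cv2.INTER_CUBIC)
def dots(P,col):
    for q in proj("side",P)+o: cv2.circle(cc,(int((q[0]+.5-365)*k),int((q[1]+.5-138)*k)),1,col,-1)
dots(W,(0,0,255))
for r_,z in((.0135,.087),(.0175,.082),(.023,.054),(.044,.04)): dots(np.c_[x+r_*np.cos(a),y+r_*np.sin(a),0*a+z],(0,255,0))
cv2.imwrite("pics/f11.png",cc)
E
python3 f11.py
```

```text
0.1145 -0.038 [-0.1525  0.8957] 0.2013429099091398
0.1145 -0.039 [-0.2849  0.8101] 0.19705436301769963
0.1145 -0.04 [-0.4467  0.7199] 0.2019467480158659
0.1165 -0.038 [-0.0061  0.386 ] 0.1975247422366118
0.1165 -0.039 [-0.235   0.2751] 0.19661442357724807
0.1165 -0.04 [-0.4853  0.1641] 0.19603202440581322
0.1185 -0.038 [ 0.0352 -0.1527] 0.19718434359905027
0.1185 -0.039 [-0.1851 -0.2591] 0.19624471529252355
0.1185 -0.04 [-0.4352 -0.3702] 0.19564964123536588
```

View pics/f11.png

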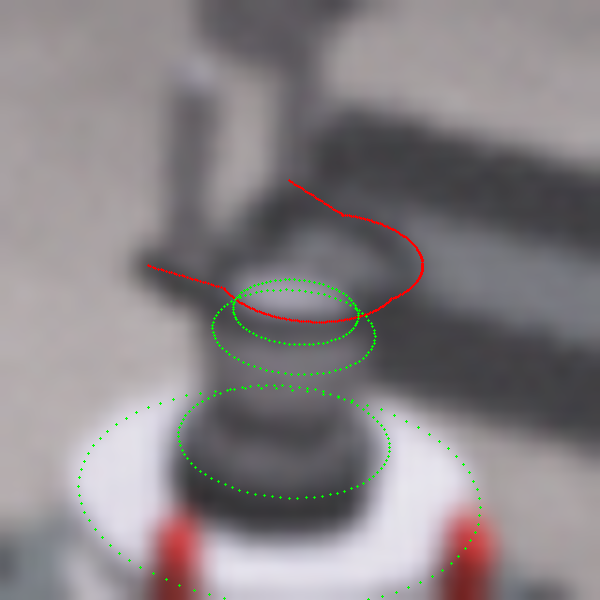

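```bash
cat > t11.py <<'E'
from rf import *
tcp=(.5221,-.3195,.2167);yaw=-.2832
img=cv2.imread("pics/top11.png");k=15;x0,y0=410,192
cc=cv2.resize(img[y0:y0+40,x0:x0+40],None,fx=k,fy=k,interpolation=cv2.INTER_CUBIC)
def dots(P,col,o=(0,0)):
    for q in proj("top",P)+np.array(o): cv2.circle(cc,(int((q[0]+.5-x0)*k),int((q[1]+.5-y0)*k)),1,col,-1)
P=ringpts(.43);n=len(P)//2
L=P[:n,:2];d=np.gradient(L,axis=0);nn=np.c_[-d[:,1],d[:,0]];nn/=np.linalg.norm(nn,axis=1)[:,None]
c,s=np.cos(yaw),np.sin(yaw)
for w,col in((-.0025,(0,0,255)),(.0025,(0,160,255))):
    Q=L+nn*w; Q=Q+[-.039,0]
    dots(np.c_[tcp[0]+c*Q[:,0]-s*Q[:,1],tcp[1]+s*Q[:,0]+c*Q[:,1],0*Q[:,0]+.1002],col)
a=np.linspace(0,2*np.pi,80)
for r_,z in((.0135,.087),(.0175,.082),(.023,.054),(.044,.04)): dots(np.c_[.504+r_*np.cos(a),-.3177+r_*np.sin(a),0*a+z],(0,255,0))
cv2.imwrite("pics/f11t.png",cc)
E
python3 t11.py
```

```text
(no output)
```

View pics/f11t.png

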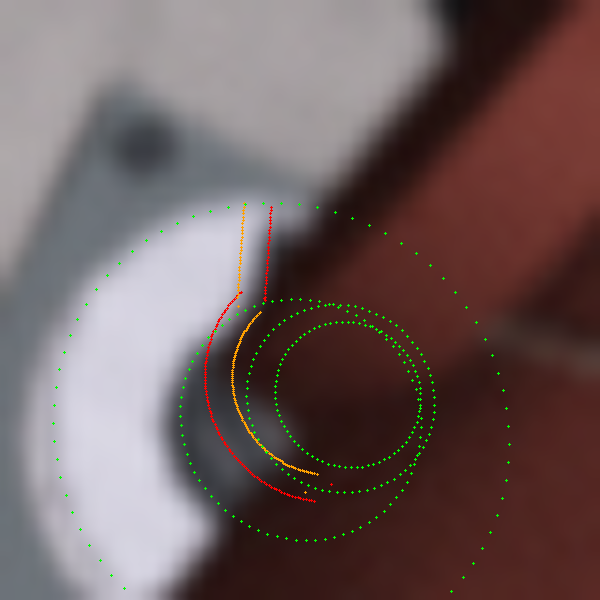

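The ring's ellipse and the end face now show together in the side view, with the face centre at (384,157). The ring sits about 1.5 mm too far along +x, and y agrees within about 1 mm. I'll correct this, go down part of the way and watch the force.

Call:
step_arm(rows=[{"claw":1,"x":-0.015,"y":0,"z":0,"wx":0,"wy":0,"wz":0},{"claw":1,"x":-0.015,"y":0,"z":0.03,"wx":0,"wy":0,"wz":0},{"claw":1,"x":-0.015,"y":0,"z":0.06,"wx":0,"wy":0,"wz":0},{"claw":1,"x":-0.015,"y":0,"z":0.09,"wx":0,"wy":0,"wz":0},{"claw":1,"x":-0.015,"y":0,"z":0.12,"wx":0,"wy":0,"wz":0},{"claw":1,"x":-0.015,"y":0,"z":0.15,"wx":0,"wy":0,"wz":0},{"claw":1,"x":-0.015,"y":0,"z":0.15,"wx":0,"wy":0,"wz":0},{"claw":1,"x":-0.015,"y":0,"z":0.15,"wx":0,"wy":0,"wz":0}])

```text
time: 24.95
tool_pos: [0.5205, -0.319, 0.2012]
tool_rot: [0.0, 0.99, -0.141, 0.0]
contact_force: [0.2, 0.1, -2.6]
gripper_width: 0.31
```

```bash
python3 -c "
from chk import *
rows([(.5222,-.3192,.1825,-.283)])
for n in('side','top'): cv2.imwrite(f'pics/{n}12.png',grab_frame(n)[:,:,::-1])
b=cv2.imread('pics/side12.png')[:,:,::-1]
crop(b,385,158,40,40,15,'pics/s12c.png')
b=cv2.imread('pics/top12.png')[:,:,::-1]
crop(b,430,212,40,40,15,'pics/t12c.png')
"
```

```text
t 24.95 pos [ 0.5205 -0.319   0.2012] yaw -0.2832 tilt [ 0.0001 -0.0001] g 0.31 F [ 0.2  0.1 -2.6]
(0.5222, -0.3192, 0.1825, -0.283) -> xyz [ 0.017 -0.003  0.187] w [ 0.     -0.0001 -0.0001]
```

View pics/s12c.png

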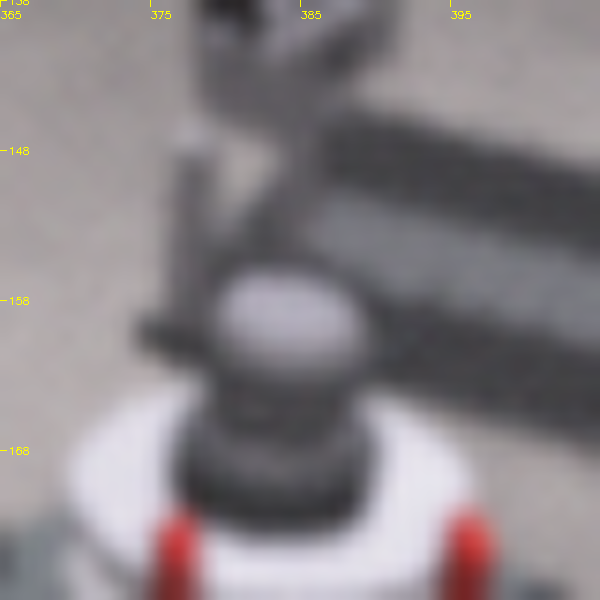

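The ring now circles the shaft end with the end face clear inside it. Near horn at (375,160), front arc near (384,164), and the force is unchanged. I'll keep going down.

Call:
step_arm(rows=[{"claw":1,"x":0,"y":0,"z":0.02,"wx":0,"wy":0,"wz":0},{"claw":1,"x":0,"y":0,"z":0.04,"wx":0,"wy":0,"wz":0},{"claw":1,"x":0,"y":0,"z":0.06,"wx":0,"wy":0,"wz":0},{"claw":1,"x":0,"y":0,"z":0.08,"wx":0,"wy":0,"wz":0},{"claw":1,"x":0,"y":0,"z":0.08,"wx":0,"wy":0,"wz":0},{"claw":1,"x":0,"y":0,"z":0.08,"wx":0,"wy":0,"wz":0},{"claw":1,"x":0,"y":0,"z":0.08,"wx":0,"wy":0,"wz":0},{"claw":1,"x":0,"y":0,"z":0.08,"wx":0,"wy":0,"wz":0}])

```text
time: 26.05
tool_pos: [0.5205, -0.319, 0.1932]
tool_rot: [0.0, 0.99, -0.141, 0.0]
contact_force: [0.3, 0.1, -2.9]
gripper_width: 0.311
```

```bash
python3 -c "
from chk import *
rows([(.5205,-.319,.1825,-.283)])
for n in('side','top'): cv2.imwrite(f'pics/{n}13.png',grab_frame(n)[:,:,::-1])
b=cv2.imread('pics/side13.png')[:,:,::-1]
crop(b,385,158,40,40,15,'pics/s13c.png')
b=cv2.imread('pics/top13.png')[:,:,::-1]
crop(b,430,212,40,40,15,'pics/t13c.png')
"
```

```text
t 26.05 pos [ 0.5205 -0.319   0.1932] yaw -0.2832 tilt [ 0.0001 -0.0001] g 0.311 F [ 0.3  0.1 -2.9]
(0.5205, -0.319, 0.1825, -0.283) -> xyz [0.    0.    0.107] w [ 0.     -0.0001 -0.0001]
```

View pics/s13c.png

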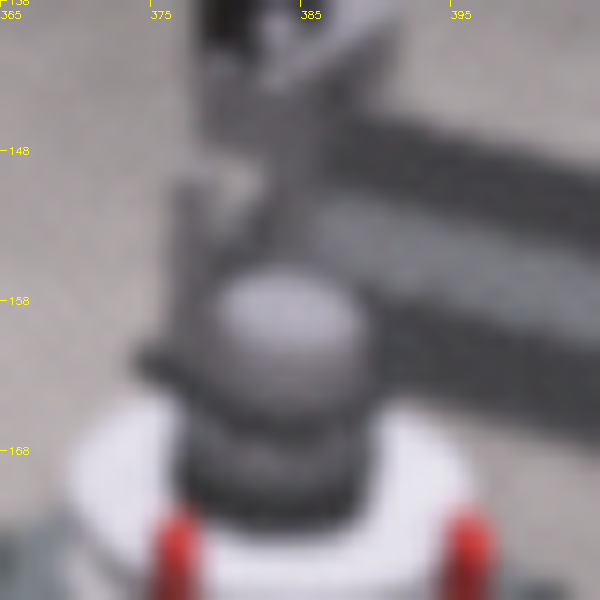

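View pics/t13c.png

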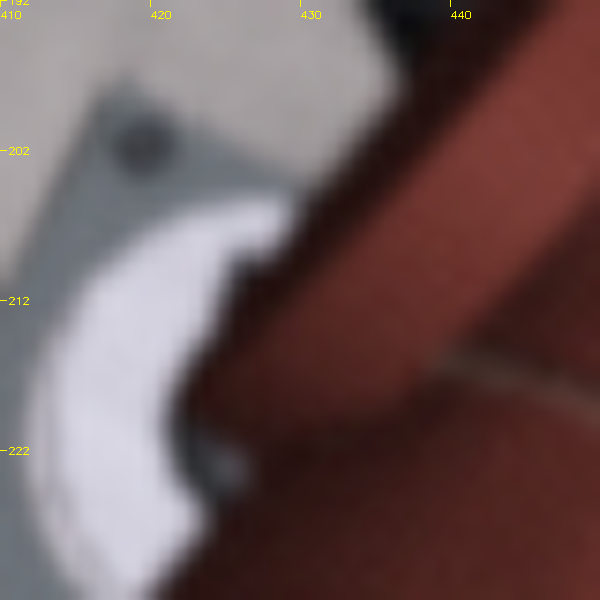

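Forces are still unchanged and the front arc has moved down to about (384,166). Final lowering to groove level.

Call:
step_arm(rows=[{"claw":1,"x":0,"y":0,"z":0.02,"wx":0,"wy":0,"wz":0},{"claw":1,"x":0,"y":0,"z":0.04,"wx":0,"wy":0,"wz":0},{"claw":1,"x":0,"y":0,"z":0.06,"wx":0,"wy":0,"wz":0},{"claw":1,"x":0,"y":0,"z":0.08,"wx":0,"wy":0,"wz":0},{"claw":1,"x":0,"y":0,"z":0.1,"wx":0,"wy":0,"wz":0},{"claw":1,"x":0,"y":0,"z":0.105,"wx":0,"wy":0,"wz":0},{"claw":1,"x":0,"y":0,"z":0.105,"wx":0,"wy":0,"wz":0},{"claw":1,"x":0,"y":0,"z":0.105,"wx":0,"wy":0,"wz":0}])

```text
time: 27.15
tool_pos: [0.5205, -0.319, 0.1827]
tool_rot: [0.0, 0.99, -0.141, 0.0]
contact_force: [-0.1, -0.3, -3.2]
gripper_width: 0.303
```

```bash
cat > f14.py <<'E'
from rf import *
import sys
tcp=[.5205,-.319,float(sys.argv[1])];yaw=-.2832;dz=float(sys.argv[2]);fn=sys.argv[3]
img=cv2.imread(fn);x0,y0=365,138;k=15;cc=cv2.resize(img[y0:y0+40,x0:x0+40],None,fx=k,fy=k,interpolation=cv2.INTER_CUBIC)
def dots(P,col,o):
    for q in proj("side",P)+np.array(o): cv2.circle(cc,(int((q[0]+.5-x0)*k),int((q[1]+.5-y0)*k)),1,col,-1)
raw=cc.copy()
dots(world([-.039,0,tcp[2]-dz,0,0,0,.43],tcp,yaw),(0,0,255),(-.2,-.0))
a=np.linspace(0,2*np.pi,80)
for r_,z in((.0135,.087),(.0175,.069),(.0175,.06),(.023,.054),(.044,.04)): dots(np.c_[.5078+r_*np.cos(a),-.315+r_*np.sin(a),0*a+z],(0,255,0),(.4,0))
cv2.imwrite("pics/f14.png",cv2.resize(np.hstack([raw,cc]),(800,400),interpolation=cv2.INTER_AREA))
E
python3 -c "
from chk import *
rows([(.5205,-.319,.1825,-.283)])
for n in('side',): cv2.imwrite(f'pics/{n}14.png',grab_frame(n)[:,:,::-1])
b=cv2.imread('pics/side14.png')[:,:,::-1]
crop(b,385,158,40,40,15,'pics/s14c.png')
"; python3 f14.py .183 .1175 pics/side14.png
```

```text
t 27.15 pos [ 0.5205 -0.319   0.1827] yaw -0.2832 tilt [ 0.0002 -0.0001] g 0.303 F [-0.1 -0.3 -3.2]
(0.5205, -0.319, 0.1825, -0.283) -> xyz [-0.     0.     0.002] w [ 0.     -0.0001 -0.0001]
```

View pics/f14.png

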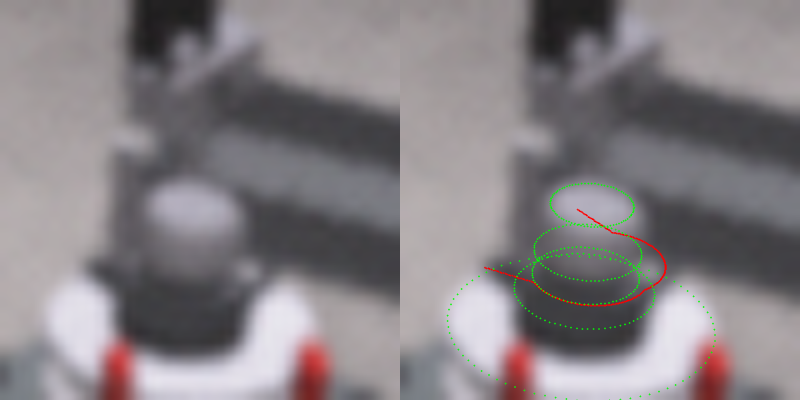

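View pics/s14c.png

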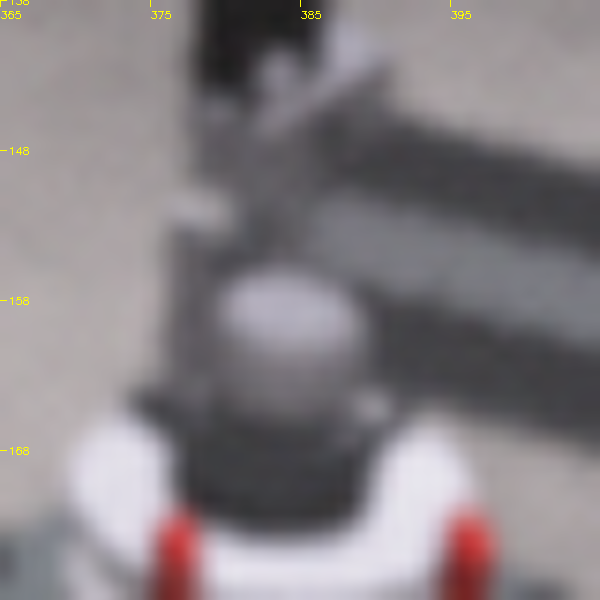

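The ring is level with the groove. There's a bright gap between shaft and ring at (389,165), the near horn is at (375,164), and the model overlay at 65 mm height matches. The side force is about 0. Handing in.

```bash
python3 -c "
from chk import *
rows([])
job_done()
rows([])"
```

```text
t 27.2 pos [ 0.5205 -0.319   0.1828] yaw -0.2832 tilt [ 0.0002 -0.0002] g 0.303 F [ 0.8  0.7 -2. ]
the job is handed in; nothing more can be done
the job is handed in; nothing more can be done
```

I handed the job in at 27.2 s of the 48 s allowed, with the pliers fully squeezed and the spread ring held around the spindle at groove height. `job_done()` gives no verdict, so this rests on my own checks.

I pulled the black pliers out of the stand, lowered the tips into the ring's mouth and squeezed to the stop. I then lifted the ring off the block, carried it over and lowered it along the spindle.

**Last checks:**
- **Height:** the model overlay on the last side picture put the ring's middle at about 65 mm, against 64.5 mm for the groove. I trust that to about 2 mm.
- **Clearance:** a bright gap shows between the shaft and the back right of the ring.
- **Force:** the side force stayed at about 1 N or less during the lowering and at the end, so there was no sign of the ring pressing on the spindle.
- **Grip:** the gripper's opening stayed steady at about 0.30 from the lift onwards.

**What disagreed or wasn't checked:**
- **Spindle position:** the two cameras differed by about 3 to 4 mm on where the spindle is. I corrected for this from the tips and ring seen in the pictures, and moved the ring 1.5 mm before lowering it.
- **Top view:** the arm hid most of the ring over the spindle, so centring there relies mainly on the side view.
- **Other things on the bench:** I kept clear of them but did not measure them again at the end.

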